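# Hold the square in the stage corner

## Robot

A 6-joint arm with a two-finger parallel gripper is mounted at the origin on the work surface. World frame = base frame: x ahead of the robot, y to its left, z up, the work surface at z = 0. Lengths are in mm, angles in rad, forces in N, time in s.
With the tool pointing down it reaches from about 350 to 875 mm from the base axis. Payload 4.2 kg.
Tool frame: the origin (TCP) lies at the very end of the fingers, on their centre line; the grasp point (between the pads) lies 19 mm behind it; z points along the fingers, y is the direction in which the jaws open and shut (so a half turn about z gives the same grasp; the last joint's range is limited). The gripper opens to 85 mm and grips with 20 to 120 N. Pads are 22 mm wide; open, the fingers measure 114 mm over their backs; the gripper's body (76 mm by 85 mm) begins 54 mm behind the grasp point. The pads swing forward as they close: fully open they stand 13 mm farther back than shut.
Start: joints at [-0.973, 0.385, 0.008, 0, -1.194, -0.259], TCP at [207.737, -589.444, 231.312] pointing down, gripper open.
Joint ranges: [-3.14, 3.14], [-1.21, 2.06], [-1.07, 1.41], [-3.16, 2.05], [-2.99, -0.16], [-3.1, 3.1]. Speed limits (rad/s): [2.79, 2.79, 3.14, 3.14, 3.14, 3.14].

## Interface

Orientations are given as a unit quaternion [x, y, z, w].
In Python, from bench import arm, optics, job gives the robot as it stands.
- The arm moves only by the tool send_rows, never from a script. Its argument "steps" is a list that holds one entry, the list of rows, each a list of 5 numbers: the shift along the tool's x, y, z in cm, then the turn about the tool's z in rad, then the opening, from 0 (shut) to 1 (fully open). A call has 1 to 10 rows; each row shifts and turns the pose as measured when the row begins, along the tool's axes as they then stand; what a row does not reach is not made up. A row lasts 1/12 s, in which the tool goes at most 41.7 mm and 7.16 degrees, less where a joint would pass 70% of its speed; a pose out of reach is approached as far as the arm can. A call with a gripper value outside its range is refused whole. The fingers move at their own pace and stop on an object; the grip force is fixed at half the most. Time passes only in rows, so rows that do not move let the fingers close. It gives the time, the measured TCP pose, the force and the opening at its end, in the units of the state.
- arm.read_state(): the state, without advancing time (a new reading comes with each control period).
- optics.get_image(name): name is "side" or "top"; returns (picture, depth): 400x640x3 uint8, blue, green, red; 400x640 float32, mm along the optical axis (not along the pixel's ray), 0 where there is no reading.
- optics.get_calibration(name): a dict with "K" (3x3 intrinsics, pixels), "rvec" (rotation vector, rad) and "tvec" (3), from world to camera coordinates, as OpenCV has them. Camera axes: x right, y down, z forward; pixel columns grow to the right and rows downward; lengths in mm; the calibration is good to about 2 mm. A picture is of the moment at which its call begins. get_calibration takes no time and is no camera call.
- job.job_done(): hands the job in, once; it reports no verdict.
The state is a dict: "clock": time; "joints": joint angles; "joint_vel": joint speeds; "joint_efforts": joint torques, N m; "position": TCP position; "ee_rot": TCP orientation; "contact_force": force on the tool from outside, world axes, zero at the start; "wrist_torque": the same for the moment, N m; "gripper_width": finger opening in mm.
Only numpy, scipy, OpenCV 4.12 (cv2) and the standard library are available. Lean on these libraries where they do the work, as an engineer would, in place of code of your own. Each camera call takes 0.05 s, during which the arm holds its last target. There are 200 camera calls.

## Task

Lift the lid of the instrument case until it rests open on its stop and take out the engineer's square. Lay the square on the stage plate, press it into the corner of the two stop rails until both outer faces sit flush against the rails, and finish while still gripping it and pressing it there, without letting go. Leave the lid open and everything else where it is.

Things in the scene. Friction and masses are not known exactly. Their poses are not given: they have to be found in the camera images.
- case: fixed black instrument case with grey lining, open-topped under its lid, 150 (x) x 200 (y) x 58 mm high (all sizes here are in mm), walls and floor 5 thick. Origin: centre of its underside; hinge along its +x side, lid lip at its -x side. It stands on the left or the right, turned up to 0.2 rad
- lid (a joint): hinge of the case's lid, rad: 0 closed, grows as the lid is lifted, 1.7 resting open on its stop (just past upright, where it stays by its own weight; below about 1.55 it falls shut). Lid 150 x 200 x 8, 0.25 kg, swings freely
- lid_hinge (a point): point on the hinge axis at mid-width (moves only with the case): axis along the case's y, 75 from the case's centre towards +x, 58.5 above the table. Its frame turns with the lid: the closed lid extends along its -x, thickness up along +z; opening is a positive turn about +y
- lid_lip (a point): middle of the steel lip in the lid's plane by which it is lifted, 170 from the hinge axis. The lip is 30 wide (along y, so it can be pinched side to side), 12 thick (z) and juts 36 out beyond the lid's front edge, free on both sides and below (underside 58 above the table when closed)
- square: steel engineer's square, about 0.35 kg, an L lying flat in the case. Origin: its outer corner, on the underside. Stock (thick dark arm): along +x, 90 long, 16 wide (y 0 to 16), 40 high. Blade (thin bright arm): along +y to y = 110, 18 wide (x 0 to 18), 7 thick, undersides level. Outer faces: y = 0 of the stock, x = 0 of the blade. At the start its axes are along the case's within 0.15 rad
- square_grip (a point): on the square's stock, at x 40, y 8, z 30 of the square: the place to grip, across the stock (along the square's y), near its balance point. Keep the fingertips 13 or more above the square's underside, so that the finger on the outer side passes over the rail. In the case the underside lies 5 above the table
- stock_end (a point): far end of the stock's outer face, on the underside: x 90, y 0, z 0 of the square
- blade_end (a point): far end of the blade's outer face, on the underside: x 0, y 110, z 0 of the square
- stage: fixed aluminium stage plate, 190 (x) x 180 (y) x 12 thick, on the other side of the bench from the case, turned up to 0.45 rad. Origin: centre of its underside; flat top 12 above the table, ground smooth like the rails (friction about 0.25, so the square slides easily on it)
- stage_corner (a point): inner corner of the two stop rails on the plate's top surface, at x -75, y -70 from the plate's centre. Axes as the plate's: the long rail runs along +x from here (its inner face is y = 0 here), the short rail along +y (its inner face is x = 0 here). The square fits with its outer corner here and its axes along these
- rail_long: fixed steel stop rail on the plate, runs along the plate's x, reaching 159 from the inner corner, 12 wide, 10 high above the plate. The stock lies against it. Origin: centre of its underside
- rail_short: fixed steel stop rail on the plate, runs along the plate's y, reaching 145 from the inner corner, 12 wide, 10 high above the plate. The blade lies against it. Origin: centre of its underside
- eyepiece: black eyepiece, 30 diameter, 34 high, standing in the case between the square's arms; leave it. Origin: centre of its underside
- specimen: steel disc, 26 diameter, 20 high, standing on the stage plate away from the rails; leave it. Origin: centre of its underside
- jar: small jar, 44 diameter, 60 high, on the bench; leave it. Origin: centre of its underside
- slide_box: wooden slide box 60 x 85 x 32 on the bench; leave it. Origin: centre of its underside
- objective: brass objective lens, 32 diameter, 50 high, on the bench; leave it. Origin: centre of its underside
- driver: screwdriver lying on the bench; leave it

How it is judged (in metres and radians):
On the way, in this order (a step that is already met when the one before it is completed fails the run):
1. the lid rests open on its stop (value of joint lid above 1.62 rad), for 0.3 s.
2. the square is lifted clear out of the case in the gripper (height (world z) of square above 0.062 m and contact force between square and the fingers above 1 N and contact force between square and case below 0.1 N), for 0.2 s.
At the end, for the whole second after the job is handed in: Lid open (over 1.6 rad); square gripped (over 2 N), flat on the plate (within 3 mm, tilt under 0.04 rad), its outer corner within 4 mm of the rails' inner corner, the far ends of its outer faces within 2.5 mm of the rails, at rest and pressing on each rail with over 1 N (value of joint lid above 1.6 rad and contact force between square and rail_long above 1 N and contact force between square and rail_short above 1 N and contact force between square and the fingers above 2 N and y of stock_end in the frame of stage_corner below 0.0025 m and x of blade_end in the frame of stage_corner below 0.0025 m and horizontal distance between square and stage_corner below 0.004 m and z of square in the frame of stage_corner below 0.003 m and angle between square's own z axis and vertical below 0.04 rad and linear speed of square below 0.01 m/s); the arm keeps its last pose, push and grip.
It fails at once if another thing on the bench, in the case or on the plate is moved over 30 mm (distance of any of eyepiece, specimen, jar, slide_box, objective, driver from where it was at the start of the episode above 0.03 m).
It also fails if it takes over 54 s, if anything falls off the work surface, if the arm or the gripper's body presses on something with over 40 N, if the wrist force passes 120 N, or if a joint passes its speed limit or range.

## Working session

There is one attempt and no reset: what is moved stays moved. The work goes in short steps, Python scripts to look and compute and a tool call to move; the robot and the scene stay as the last step left them, time stands still between calls to the robot, and variables do not carry over. Pictures are saved under pics/ and viewed, about 8 in all and at most 12, crops included, and the job is handed in when it is done.

Besides the shell and the picture viewer there is one more tool, called after "Emit:" by a JSON object that holds its "name" and its "arguments". send_rows: Moves the arm, as the interface text tells. Its arguments: {"type":"object","properties":{"steps":{"type":"array","items":{"type":"array","items":{"type":"array","items":{"type":"number"}}}}},"required":["steps"]}

```bash
ls; mkdir -p pics
cat > h.py <<'E'
import numpy as np, cv2
from bench import arm, optics, job
from scipy.spatial.transform import Rotation as R
def cal(n):
    c=optics.get_calibration(n); return np.array(c["K"],float),cv2.Rodrigues(np.array(c["rvec"],float))[0],np.array(c["tvec"],float).ravel()
def ray(n,u,v,z):
    K,Rm,t=cal(n); d=Rm.T@np.linalg.inv(K)@np.array([u,v,1.]); o=-Rm.T@t
    return o+d*(z-o[2])/d[2]
def cloud(n,D):
    K,Rm,t=cal(n); v,u=np.mgrid[:400,:640]
    p=np.stack([(u-K[0,2])/K[0,0]*D,(v-K[1,2])/K[1,1]*D,D],-1)
    return (p-t)@Rm
def proj(n,P):
    K,Rm,t=cal(n); q=(np.atleast_2d(P)@Rm.T+t)@K.T; return q[:,:2]/q[:,2:]
E
python3 - <<'E'
from h import *
for n in("top","side"):
    i,d=optics.get_image(n); cv2.imwrite(f"pics/{n}0.png",i); np.save(f"{n}0.npy",d)
    K,Rm,t=cal(n); print(n,K.round(1).tolist(),(-Rm.T@t).round(0),Rm.round(2).tolist())
s=arm.read_state(); print({k:np.round(v,3).tolist() for k,v in s.items()}); print(R.from_quat(s["ee_rot"]).as_matrix().round(3))
E
```

```text
pics
top [[385.3, 0.0, 316.6], [0.0, 385.3, 199.7], [0.0, 0.0, 1.0]] [ 349.  -14. 1047.] [[0.05, -1.0, -0.0], [-0.98, -0.05, -0.21], [0.21, 0.01, -0.98]]
side [[514.2, 0.0, 320.5], [0.0, 514.2, 199.7], [0.0, 0.0, 1.0]] [  -82. -1129.   850.] [[0.89, -0.46, 0.02], [-0.22, -0.46, -0.86], [0.4, 0.76, -0.51]]
{'clock': 0.1, 'joints': [-0.973, 0.385, 0.007, -0.0, -1.194, -0.259], 'joint_vel': [0.001, 0.0, 0.003, 0.001, -0.001, 0.001], 'joint_efforts': [0.001, -39.332, 18.893, 4.198, -0.003, 0.0], 'position': [207.575, -588.971, 230.333], 'ee_rot': [-0.169, 0.986, 0.001, -0.0], 'contact_force': [0.78, -0.307, -0.677], 'wrist_torque': [-0.031, 0.033, -0.037], 'gripper_width': 85.482}
[[-0.943 -0.332 -0.001]
 [-0.332  0.943  0.002]
 [ 0.     0.002 -1.   ]]
```

View pics/top0.png

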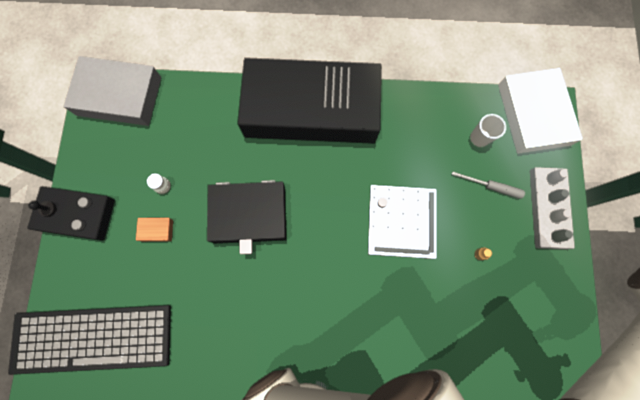

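View pics/side0.png

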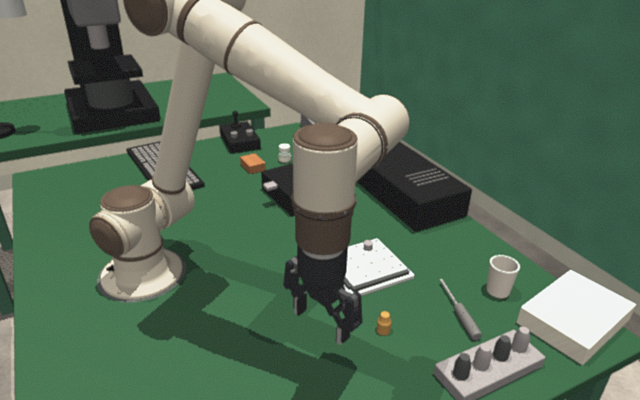

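The top view shows the closed case at about (246,212) with its lip at (246,246). The stage is at about (403,221), with its rails along the bottom and right edges (inner corner near (430,249)). The specimen is at (382,202). Next I'll measure the case and stage.

Run:
```python
from h import *
i=cv2.imread("pics/top0.png"); D=np.load("top0.npy"); P=cloud("top",D)
hsv=cv2.cvtColor(i,cv2.COLOR_BGR2HSV)
def box(m,z,name,reg):
    mm=np.zeros((400,640),np.uint8); x0,y0,x1,y1=reg; mm[y0:y1,x0:x1]=m[y0:y1,x0:x1]
    n,l,s,c=cv2.connectedComponentsWithStats(mm); k=1+np.argmax(s[1:,4]); ys,xs=np.where(l==k)
    W=np.array([ray("top",u,v,z)[:2] for u,v in zip(xs,ys)],np.float32)
    r=cv2.minAreaRect(W); print(name,len(xs),np.round(r[0],1),np.round(r[1],1),round(r[2],2),"z med",np.median(P[ys,xs,2]).round(1),"depthcentroid",np.nanmean(P[ys,xs],0).round(1))
    print("  corners",cv2.boxPoints(r).round(1).tolist())
    return l==k
z=P[...,2]
print("table z",np.median(z[260:290,200:280]), "lid z",np.median(z[195:230,220:270]),"plate",np.median(z[215:235,390:410]), "lip",z[243:250,244:250].round(0).tolist())
black=((hsv[...,2]<60)&(z>50)).astype(np.uint8)
lid=box(black,66.5,"lid",(195,165,300,245))
bright=((hsv[...,1]<60)&(hsv[...,2]>120)).astype(np.uint8)
box(bright,70,"lip",(230,236,262,260))
pl=((z>6)&(z<40)).astype(np.uint8)
box(pl,12,"stage(z)",(360,175,450,265))
whole=(hsv[...,1]<60).astype(np.uint8)
box(whole,12,"stage(c)",(360,175,450,265))
rail=((hsv[...,2]<130)&(hsv[...,1]<80)).astype(np.uint8)
box(rail,22,"rails",(360,180,440,258))
c=np.hstack([i[170:265,195:300],i[170:265,355:460]]); cv2.imwrite("pics/c1.png",cv2.resize(c,None,fx=3.8,fy=3.8,interpolation=cv2.INTER_CUBIC))
```

```text
table z -1.310979873470442 lid z 65.22130657230284 plate 10.034875378635473 lip [[71.0, 68.0, 68.0, 71.0, 71.0, 68.0], [70.0, 68.0, 71.0, 68.0, 66.0, 70.0], [70.0, 65.0, 68.0, 69.0, 67.0, 69.0], [68.0, 68.0, 69.0, 69.0, 1047.0, 72.0], [71.0, 72.0, 70.0, 71.0, 70.0, 71.0], [70.0, 71.0, 67.0, 71.0, 70.0, 71.0], [72.0, 70.0, 68.0, 70.0, 72.0, 67.0]]
lid 39 [442.9 232.6] [ 3.2 73.9] 4.98 z med 62.9 depthcentroid [441.  230.3  85.6]
  corners [[438.1000061035156, 269.29998779296875], [444.5, 195.60000610351562], [447.79998779296875, 195.89999389648438], [441.29998779296875, 269.6000061035156]]
lip 198 [429.4 175.8] [38.2 30.5] 4.85 z med 68.6 depthcentroid [429.  174.7  76.9]
  corners [[409.0, 189.3000030517578], [411.6000061035156, 159.0], [449.70001220703125, 162.1999969482422], [447.1000061035156, 192.60000610351562]]Traceback (most recent call last):
  File "<stdin>", line 18, in <module>
  File "<stdin>", line 7, in box
  File "h.py", line 7, in ray
    K,Rm,t=cal(n); d=Rm.T@np.linalg.inv(K)@np.array([u,v,1.]); o=-Rm.T@t
           ~~~^^^
  File "h.py", line 5, in cal
    c=optics.get_calibration(n); return np.array(c["K"],float),cv2.Rodrigues(np.array(c["rvec"],float))[0],np.array(c["tvec"],float).ravel()
ValueError: time passes only in moves, steps and waits
```

```bash
python3 - <<'E'
from bench import optics
import json,numpy as np
json.dump({n:{k:np.array(v).tolist() for k,v in optics.get_calibration(n).items()} for n in("top","side")},open("cal.json","w"))
E
sed -i 's/^def cal(n):/import json\nC=json.load(open("\.\/cal.json"))\ndef cal(n):/; s/c=optics.get_calibration(n);/c=C[n];/' h.py
cat > box.py <<'E'
from h import *
def box(m,z,name,reg,cam="top"):
    mm=np.zeros((400,640),np.uint8); x0,y0,x1,y1=reg; mm[y0:y1,x0:x1]=m[y0:y1,x0:x1]
    n,l,s,c=cv2.connectedComponentsWithStats(mm); k=1+np.argmax(s[1:,4]); ys,xs=np.where(l==k)
    W=np.array([ray(cam,u,v,z)[:2] for u,v in zip(xs,ys)],np.float32)
    r=cv2.minAreaRect(W); print(name,len(xs),np.round(r[0],1),np.round(r[1],1),round(r[2],2))
    print("  corners",cv2.boxPoints(r).round(1).tolist()); return l==k
E
python3 - <<'E'
from box import *
i=cv2.imread("pics/top0.png"); D=np.load("top0.npy"); P=cloud("top",D); z=P[...,2]
hsv=cv2.cvtColor(i,cv2.COLOR_BGR2HSV)
box(((hsv[...,2]<70)&(z>60)).astype(np.uint8),66.5,"lid",(195,165,300,245))
box(((z>6)&(z<60)).astype(np.uint8),12,"stage(z)",(360,175,450,265))
box((hsv[...,1]<60).astype(np.uint8),12,"stage(c)",(360,175,450,265))
box(((hsv[...,2]<130)&(hsv[...,1]<80)).astype(np.uint8),22,"rails",(360,180,440,258))
c=np.hstack([i[170:265,195:300],i[170:265,355:460]]); cv2.imwrite("pics/c1.png",cv2.resize(c,None,fx=3.8,fy=3.8,interpolation=cv2.INTER_CUBIC))
E
```

```text
lid 1794 [520.  198.2] [147.  165.5] 5.55
  corners [[438.8999938964844, 273.5], [454.8999938964844, 108.69999694824219], [601.2000122070312, 122.9000015258789], [585.2000122070312, 287.70001220703125]]
stage(z) 4507 [ 524.8 -232.9] [178.7 189.7] 89.1
  corners [[428.5, -320.79998779296875], [618.2000122070312, -323.70001220703125], [621.0, -145.10000610351562], [431.29998779296875, -142.10000610351562]]
stage(c) 4836 [ 524.7 -233.3] [183.3 195.1] 89.07
  corners [[425.6000061035156, -323.3999938964844], [620.7000122070312, -326.5], [623.7000122070312, -143.1999969482422], [428.6000061035156, -140.10000610351562]]
rails 203 [ 455.8 -252.3] [ 77.8 171.9] 30.9
  corners [[378.20001220703125, -198.5], [466.5, -346.0], [533.2999877929688, -306.0], [445.0, -158.5]]
```

View pics/c1.png

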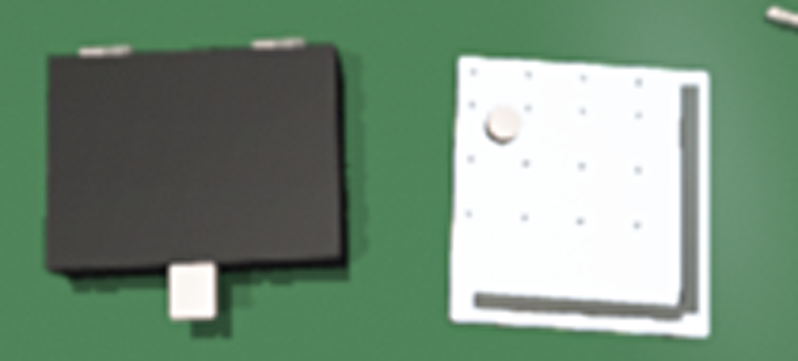

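The plate outline measures 195 x 183 mm, which matches its size plus edge blur. The corner should be near (448.6, -301.9) with a yaw of about -0.016. The lip measures 38 x 30 mm, centred at (429, 176), with a case yaw of about 0.087. That puts the hinge near (595.6, 190). I'm moving towards the lip now.

Emit:
{"name": "send_rows", "arguments": {"steps": [[[0, 0, 0, 0.125, 1], [0, 0, 0, 0.125, 1], [-3, 2.6, 0, 0, 1], [-3, 2.6, 0, 0, 1], [-3, 2.6, 0, 0, 1], [-3, 2.6, 0, 0, 1], [-3, 2.6, 0, 0, 1], [0, 4, 0, 0, 1], [0, 4, 0, 0, 1], [0, 4, 0, 0, 1]]]}}

```text
clock: 0.93
position: [342.6, -323.1, 222.6]
ee_rot: [-0.032, 0.999, 0.005, -0.004]
contact_force: [1.2, 0.6, 1.1]
gripper_width: 85.1
```

Emit:
{"name": "send_rows", "arguments": {"steps": [[[-2, 3.6, 0, -0.02, 1], [-2, 3.6, 0, 0, 1], [-2, 3.6, 0, 0, 1], [-2, 3.6, 0, 0, 1], [-2, 3.6, 0, 0, 1], [0, 4, 0, 0, 1], [0, 4, 0, 0, 1], [0, 4, 0, 0, 1], [0, 4, 0, 0, 1], [0, 4, 0, 0, 1]]]}}

```text
clock: 1.77
position: [405.6, 77.0, 224.8]
ee_rot: [-0.041, 0.999, 0.006, -0.006]
contact_force: [1.1, 0.7, -0.7]
gripper_width: 85.6
```

```bash
cat >> h.py <<'E'
def yaw(): # angle of tool y, deg (lies near +90)
    M=R.from_quat(arm.read_state()["ee_rot"]).as_matrix(); return np.degrees(np.arctan2(M[1,1],M[0,1]))
def go(P,yawdeg=None):
    s=arm.read_state(); M=R.from_quat(s["ee_rot"]).as_matrix()
    d=M.T@(np.array(P,float)-s["position"])/10
    print("pos",np.round(s["position"],1),"F",np.round(s["contact_force"],1),"w",round(s["gripper_width"],1),"t",round(s["clock"],2),"yaw",round(yaw(),2),"q",np.round(s["joints"],2))
    print("tool shift cm",d.round(2),"turn",None if yawdeg is None else round(np.radians(yaw()-yawdeg),3),"tilt",np.degrees(np.arccos(-M[2,2])).round(2))
E
python3 -c "
from h import *
go([424.4,175.4,150],95)"
```

```text
pos [405.6  77.  224.8] F [ 1.1  0.7 -0.7] w 85.6 t 1.77 yaw 94.69 q [ 0.57  0.02 -0.47 -0.02 -1.08 -2.05]
tool shift cm [-2.76  9.55  7.57] turn -0.005 tilt 0.96
```

Emit:
{"name": "send_rows", "arguments": {"steps": [[[-0.7, 2.6, 0.5, 0, 1], [-0.7, 2.6, 1, 0, 1], [-0.7, 2.6, 2, 0, 1], [-0.7, 1.9, 2, 0, 1], [0, 0, 1, 0, 1], [0, 0, 0, 0, 1]]]}}

```text
clock: 2.27
position: [423.1, 190.1, 159.5]
ee_rot: [-0.047, 0.999, 0.008, -0.004]
contact_force: [-0.2, -0.8, 0.3]
gripper_width: 85.4
```

Run:
```python
from h import *
go([422.3,175,45],95)
i,d=optics.get_image("top"); cv2.imwrite("pics/top1.png",cv2.resize(i[180:300,180:320],None,fx=4,fy=4))
```

```text
pos [423.1 190.1 159.5] F [-0.2 -0.8  0.3] w 85.4 t 2.27 yaw 95.43 q [ 0.76  0.18 -0.47 -0.02 -0.91 -2.23]
tool shift cm [ 0.15 -1.68 11.42] turn 0.008 tilt 1.0
```

View pics/top1.png

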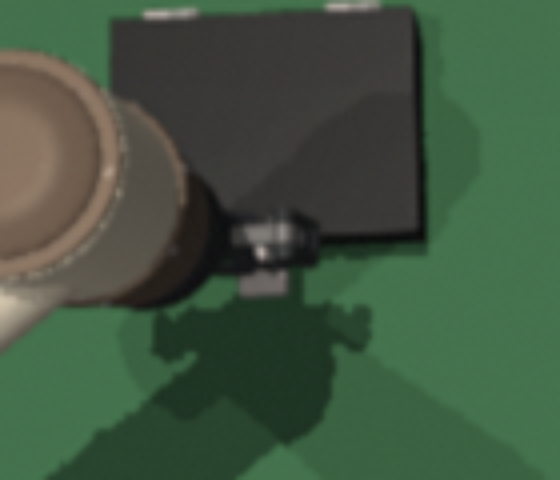

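The gripper is above the lip at about px (248,240) in the full image. It is 17 mm off in y, so I'll correct that while descending.

Emit:
{"name": "send_rows", "arguments": {"steps": [[[0.1, -1.2, 2, 0, 1], [0, -0.5, 2, 0, 1], [0, 0, 0, 0, 1], [0, 0, 2.5, 0, 1], [0, 0, 2.5, 0, 1], [0, 0, 2.2, 0, 1], [0, 0, 0.8, 0, 1], [0, 0, 0, 0, 1]]]}}

```text
clock: 2.98
position: [431.2, 176.7, 47.1]
ee_rot: [-0.047, 0.999, 0.013, 0.006]
contact_force: [-0.3, 0.8, -0.0]
gripper_width: 85.6
```

```bash
python3 -c "
from h import *
go([422.3,175,45],95)"
```

```text
pos [431.2 176.7  47.1] F [-0.3  0.8 -0. ] w 85.6 t 2.98 yaw 95.34 q [ 0.73  0.35 -0.61 -0.02 -0.59 -2.19]
tool shift cm [ 0.91 -0.09  0.2 ] turn 0.006 tilt 1.66
```

Emit:
{"name": "send_rows", "arguments": {"steps": [[[0.9, 0, 0.2, 0, 1], [0, 0, 0, 0, 1], [0, 0, 0, 0, 0.1], [0, 0, 0, 0, 0.1], [0, 0, 0, 0, 0.1], [0, 0, 0, 0, 0.1], [0, 0, 0, 0, 0.1], [0, 0, 0, 0, 0.1]]]}}

```text
clock: 3.65
position: [425.0, 173.8, 52.7]
ee_rot: [-0.049, 0.999, 0.013, 0.01]
contact_force: [-6.4, 11.6, -1.4]
gripper_width: 28.6
```

```bash
python3 -c "
from h import *
go([422.3,175,45],95)"
```

```text
pos [425.  173.8  52.7] F [-6.4 11.6 -1.4] w 28.6 t 3.65 yaw 95.64 q [ 0.74  0.32 -0.63 -0.01 -0.58 -2.2 ]
tool shift cm [0.28 0.12 0.76] turn 0.011 tilt 1.84
```

Emit:
{"name": "send_rows", "arguments": {"steps": [[[-0.2, 0, -2.0, 0, 0.1], [-0.4, 0, -2.0, 0, 0.1], [-0.7, 0, -1.9, 0, 0.1], [-0.9, 0, -1.9, 0, 0.1], [-1.1, 0, -1.7, 0, 0.1], [-1.3, 0, -1.6, 0, 0.1]]]}}

```text
clock: 4.15
position: [472.6, 178.5, 164.9]
ee_rot: [-0.046, 0.999, 0.016, 0.013]
contact_force: [7.7, 3.3, -13.1]
gripper_width: 28.4
```

```bash
cat >> h.py <<'E'
def lid(off=11):
    s=arm.read_state(); M=R.from_quat(s["ee_rot"]).as_matrix(); p=np.array(s["position"])-off*M[:,2]-np.array([595.6,190.1,58.5])
    u=np.array([np.cos(.087),np.sin(.087),0]); a=p@u; b=p[2]; r=np.hypot(a,b)
    print("r",r.round(1),"theta",(np.arctan2(b,-a)-np.arcsin(5.5/r)).round(3),"lateral",(p@[-u[1],u[0],0]).round(1))
E
python3 -c "
from h import *
go([422.3,175,45],95); lid()"
```

```text
pos [472.6 178.5 164.9] F [  7.7   3.3 -13.1] w 28.4 t 4.15 yaw 95.32 q [ 0.68  0.23 -0.4  -0.01 -0.91 -2.15]
tool shift cm [ 5.36 -0.26 11.85] turn 0.006 tilt 2.36
r 170.7 theta 0.727 lateral -1.2
```

Emit:
{"name": "send_rows", "arguments": {"steps": [[[-1.5, 0, -1.4, 0, 0.1], [-1.6, 0, -1.2, 0, 0.1], [-1.8, 0, -1.0, 0, 0.1], [-1.9, 0, -0.8, 0, 0.1], [-2.0, 0, -0.6, 0, 0.1], [-2.0, 0, -0.3, 0, 0.1]]]}}

```text
clock: 4.65
position: [574.2, 188.1, 217.3]
ee_rot: [-0.043, 0.999, 0.017, 0.002]
contact_force: [-3.7, 1.9, 2.7]
gripper_width: 28.4
```

```bash
python3 -c "
from h import *
go([422.3,175,45],95); lid()"
```

```text
pos [574.2 188.1 217.3] F [-3.7  1.9  2.7] w 28.4 t 4.65 yaw 94.93 q [ 0.57  0.35 -0.07 -0.03 -1.13 -2.04]
tool shift cm [15.34 -0.59 17.14] turn -0.001 tilt 1.99
r 171.2 theta 1.413 lateral -0.5
```

Emit:
{"name": "send_rows", "arguments": {"steps": [[[-1.6, 0, -0.1, 0, 0.1], [-1.5, 0, 0, 0, 0.1], [-1.4, 0, 0.1, 0, 0.1], [-0.5, 0, 0.05, 0, 0.1], [0, 0, 0, 0, 0.1]]]}}

```text
clock: 5.07
position: [624.1, 192.9, 217.0]
ee_rot: [-0.043, 0.999, 0.015, -0.004]
contact_force: [-2.5, 0.9, 2.5]
gripper_width: 28.1
```

```bash
python3 -c "
from h import *
go([422.3,175,45],95); lid()"
```

```text
pos [624.1 192.9 217. ] F [-2.5  0.9  2.5] w 28.1 t 5.07 yaw 94.9 q [ 0.53  0.44  0.07 -0.03 -1.2  -2.01]
tool shift cm [20.14 -0.6  17.33] turn -0.002 tilt 1.83
r 171.9 theta 1.707 lateral -0.0
```

Emit:
{"name": "send_rows", "arguments": {"steps": [[[0, 0, 0, 0, 0.9], [0, 0, 0, 0, 0.9], [0, 0, 0, 0, 0.9], [0, 0, 0, 0, 0.9], [0, 0, -2, 0, 1], [0, 0, -3, 0, 1], [0, 0, -2, 0, 1], [2, -3.5, 0, 0, 1], [2, -3.5, 0, 0, 1], [2, -3.5, 0, 0, 1]]]}}

```text
clock: 5.9
position: [572.5, 83.9, 284.2]
ee_rot: [-0.047, 0.999, 0.016, -0.003]
contact_force: [0.6, -0.6, 0.5]
gripper_width: 85.4
```

Emit:
{"name": "send_rows", "arguments": {"steps": [[[2, -3.5, 0, 0, 1], [2, -3.5, 0, 0, 1], [2, -3.5, 0, 0, 1], [1, -4, 0, 0, 1], [1, -4, 0, 0, 1], [0, -4, 0, 0, 1], [0, -4, 0, 0, 1], [0, -2, 0, 0, 1]]]}}

```text
clock: 6.57
position: [509.7, -217.5, 280.2]
ee_rot: [-0.049, 0.999, 0.017, 0.004]
contact_force: [0.8, 0.7, -0.4]
gripper_width: 85.2
```

Run:
```python
from h import *
go([480,180,230],95)
i,d=optics.get_image("top"); cv2.imwrite("pics/t2.png",i);np.save("t2.npy",d)
j,e=optics.get_image("side"); cv2.imwrite("pics/s2.png",j);np.save("s2.npy",e)
a=cv2.resize(i[130:270,180:460],(800,400),interpolation=cv2.INTER_CUBIC); cv2.imwrite("pics/t2c.png",a)
```

```text
pos [ 509.7 -217.5  280.2] F [ 0.8  0.7 -0.4] w 85.2 t 6.57 yaw 95.67 q [-0.13  0.24 -0.07 -0.04 -1.26 -1.33]
tool shift cm [-0.91 39.67  6.33] turn 0.012 tilt 1.95
```

View pics/t2c.png

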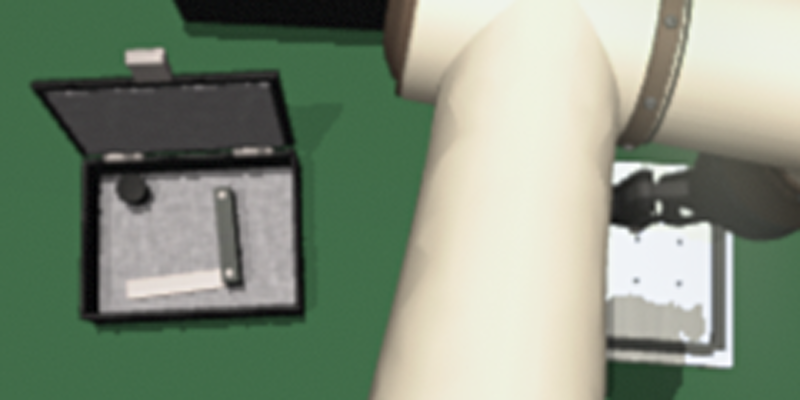

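The lid is open. The square's stock runs along about crop px (228, 190–283), its blade along (125–225, 285), and the eyepiece is at (133,190). Next I'll measure the stock and the blade.

Run:
```python
from box import *
i=cv2.imread("pics/t2.png"); P=cloud("top",np.load("t2.npy")); z=P[...,2]; g=cv2.cvtColor(i,cv2.COLOR_BGR2GRAY)
reg=(250,192,270,233)
m=box(((z>25)&(z<56)).astype(np.uint8),45,"stock by z",reg)
print("z med",np.median(z[m]))
m=box((g<105).astype(np.uint8),45,"stock by grey",reg)
m=box((g>175).astype(np.uint8),12,"blade",(222,222,262,236)); print("z",np.median(z[m]))
# rim inner edge
print("right rim inner(z58)",ray("top",180+297*.35,130+240*.35,58).round(0),"left",ray("top",180+97*.35,130+240*.35,58).round(0))
# lid
L=P[150:184,192:285].reshape(-1,3); print("lid z max",np.percentile(L[:,2],99))
# small crop
c=cv2.resize(i[182:245,205:290],(800,593),interpolation=cv2.INTER_CUBIC); cv2.imwrite("pics/t2d.png",c)
```

```text
stock by z 238 [524.8 151.7] [92.7 18.4] 9.96
  corners [[477.6000061035156, 152.8000030517578], [480.79998779296875, 134.60000610351562], [572.0, 150.6999969482422], [568.9000244140625, 168.8000030517578]]
z med 43.26344558123122
stock by grey 148 [520.1 147.7] [93.8 17.3] 10.06
  corners [[472.3999938964844, 148.0], [475.3999938964844, 131.0], [567.7999877929688, 147.39999389648438], [564.7999877929688, 164.39999389648438]]
blade 277 [484.6 205.2] [31.4 97.1] 6.36
  corners [[463.70001220703125, 251.8000030517578], [474.3999938964844, 155.1999969482422], [505.6000061035156, 158.6999969482422], [494.8999938964844, 255.1999969482422]]
z 10.159590661633718
right rim inner(z58) [519.  84.  58.] left [510. 266.  58.]
lid z max 240.0174089876182
```

View pics/t2d.png

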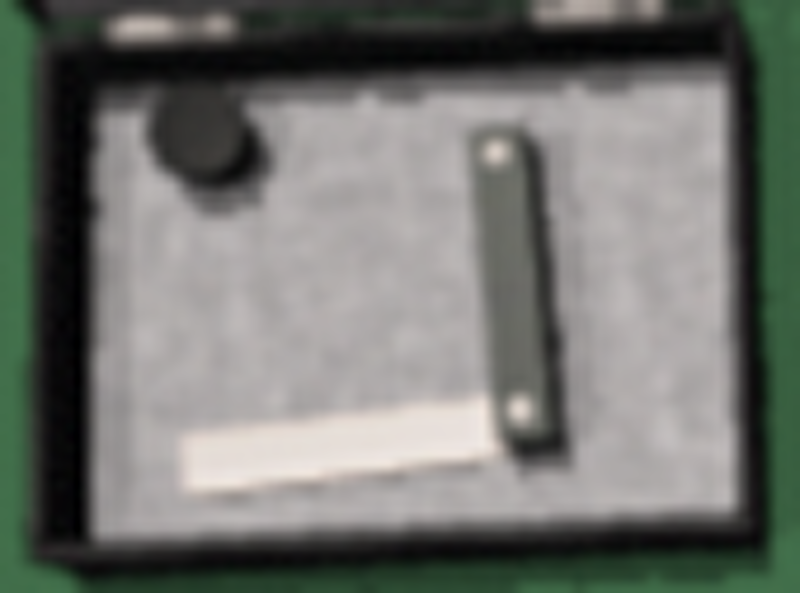

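Run:
```python
from h import *
f=lambda x,y,z: ray("top",205+x/9.41-.45,182+y/9.41-.45,z)
a=f(498,128,45);b=f(522,441,45);print("stock far,near mid",a.round(1),b.round(1),np.linalg.norm(a-b),np.degrees(np.arctan2(*(a-b)[1::-1])))
print("widths",np.linalg.norm(f(493,420,45)-f(548,420,45)))
print("grip",b+(a-b)*40/90)
c=f(185,490,12); d=f(490,455,12); print("blade outer edge",c.round(1),d.round(1),np.degrees(np.arctan2(*(c-d)[1::-1]))-90)
print("blade end from stock outer",)
go([480,150,230],95)
```

```text
stock far,near mid [568.9 159.2  45. ] [480.1 145.3  45. ] 89.91628532323878 8.9080738877445
widths 15.346849386984955
grip [519.57349647 151.50517331  45.        ]
blade outer edge [465.6 246.1  12. ] [479.9 159.4  12. ] 9.36858923718573
blade end from stock outer
pos [ 509.9 -217.2  279.7] F [-0.7  1.   0.4] w 85.4 t 6.67 yaw 95.54 q [-0.13  0.24 -0.07 -0.04 -1.26 -1.33]
tool shift cm [-0.51 36.65  6.19] turn 0.009 tilt 1.96
```

Stock length is 89.9 mm and width 15.3 mm, both as expected. The yaw is about 9° and the grip point is (519.6, 151.5). I'm moving there.

Emit:
{"name": "send_rows", "arguments": {"steps": [[[0, 4, 0.3, -0.03, 0.7], [0, 4, 0.3, -0.03, 0.7], [0, 4, 0.3, 0, 0.7], [0, 4, 0.3, 0, 0.7], [0, 4, 0.3, 0, 0.7], [0, 4, 0.3, 0, 0.7], [0, 4, 0.3, 0, 0.7], [0, 4, 0.3, 0, 0.7], [-0.1, 3, 0.3, 0, 0.7], [0, 0, 0, 0, 0.7]]]}}

```text
clock: 7.5
position: [455.3, 142.6, 264.8]
ee_rot: [-0.077, 0.997, 0.019, 0.009]
contact_force: [-0.1, -0.6, -0.1]
gripper_width: 60.1
```

```bash
python3 -c "
from h import *
go([519.6,151.5,100],99)
print(R.from_quat(arm.read_state()['ee_rot']).as_matrix()[:,2].round(4))"
```

```text
pos [455.3 142.6 264.8] F [-0.1 -0.6 -0.1] w 60.1 t 7.5 yaw 98.83 q [ 0.63  0.09 -0.29 -0.03 -1.15 -2.04]
tool shift cm [-6.15 -0.71 16.59] turn -0.003 tilt 2.4
[ 0.0147  0.0392 -0.9991]
```

Emit:
{"name": "send_rows", "arguments": {"steps": [[[-2, 0, 0, 0, 0.7], [-2, 0, 0, 0, 0.7], [-2, 0, 0, 0, 0.7], [0, 0, 0, 0, 0.7]]]}}

```text
clock: 7.83
position: [512.3, 157.3, 267.9]
ee_rot: [-0.083, 0.996, 0.021, 0.01]
contact_force: [1.2, -0.9, 0.4]
gripper_width: 59.9
```

```bash
cat >> h.py <<'E'
def lean(): print("lean",R.from_quat(arm.read_state()['ee_rot']).as_matrix()[:2,2].round(4),"eff",np.round(arm.read_state()["joint_efforts"],2))
E
python3 -c "
from h import *
go([519.6,151.5,100],99);lean()"
```

```text
pos [512.3 157.3 267.9] F [ 1.2 -0.9  0.4] w 59.9 t 7.83 yaw 99.54 q [ 0.59  0.19 -0.16 -0.03 -1.18 -1.98]
tool shift cm [-0.21 -1.35 16.76] turn 0.009 tilt 2.65
lean [0.0175 0.0427] eff [ -0.14 -29.69  19.49   4.28   0.07   0.08]
```

Emit:
{"name": "send_rows", "arguments": {"steps": [[[0, 0, 0, 0, 0.7], [0, 0, 0, 0, 0.7], [0, 0, 0, 0, 0.7], [0, 0, 0, 0, 0.7], [0, 0, 0, 0, 0.7], [0, 0, 0, 0, 0.7]]]}}

```text
clock: 8.33
position: [509.2, 156.9, 268.4]
ee_rot: [-0.083, 0.996, 0.021, 0.01]
contact_force: [0.2, -0.4, 0.8]
gripper_width: 59.7
```

```bash
python3 -c "
from h import *
go([519.6,151.5,100],99);lean()"
```

```text
pos [509.2 156.9 268.4] F [ 0.2 -0.4  0.8] w 59.7 t 8.33 yaw 99.59 q [ 0.59  0.19 -0.17 -0.03 -1.18 -1.98]
tool shift cm [-0.53 -1.38 16.82] turn 0.01 tilt 2.69
lean [0.0171 0.0437] eff [ 1.000e-02 -2.905e+01  1.907e+01  4.170e+00  8.000e-02  0.000e+00]
```

Emit:
{"name": "send_rows", "arguments": {"steps": [[[0, 0, 4, 0, 0.7], [0, 0, 4, 0, 0.7], [0, 0, 3, 0, 0.7]]]}}

```text
clock: 8.58
position: [517.1, 164.3, 166.0]
ee_rot: [-0.084, 0.996, 0.026, 0.022]
contact_force: [0.3, -0.3, -1.0]
gripper_width: 59.5
```

```bash
python3 -c "
from h import *
go([519.6,151.5,100],99);lean()"
```

```text
pos [517.1 164.3 166. ] F [ 0.3 -0.3 -1. ] w 59.5 t 8.58 yaw 99.71 q [ 0.59  0.28 -0.32 -0.03 -0.91 -1.98]
tool shift cm [ 0.28 -1.61  6.53] turn 0.012 tilt 3.86
lean [0.0392 0.0547] eff [-1.900e-01 -3.465e+01  1.772e+01  3.780e+00 -3.900e-01 -1.000e-02]
```

Emit:
{"name": "send_rows", "arguments": {"steps": [[[0, 0, -4, 0, 0.7], [0, 0, -4, 0, 0.7], [0, 0, -3, 0, 0.7], [0, 0, 0, 0, 0.7]]]}}

```text
clock: 8.92
position: [505.2, 153.8, 259.4]
ee_rot: [-0.083, 0.996, 0.016, 0.002]
contact_force: [0.7, 0.2, 0.9]
gripper_width: 59.6
```

```bash
python3 -c "
from h import *
go([519.6,151.5,100],99);lean()"
```

```text
pos [505.2 153.8 259.4] F [0.7 0.2 0.9] w 59.6 t 8.92 yaw 99.51 q [ 0.59  0.19 -0.18 -0.03 -1.18 -1.98]
tool shift cm [-1.29 -0.96 15.92] turn 0.009 tilt 1.82
lean [0.0007 0.0317] eff [ -0.04 -26.85  17.3    3.69  -0.43  -0.  ]
```

Emit:
{"name": "send_rows", "arguments": {"steps": [[[0, 0, 1, 0, 0.7], [0, 0, 1, 0, 0.7], [0, 0, 1, 0, 0.7], [0, 0, 1, 0, 0.7], [0, 0, 1, 0, 0.7], [0, 0, 1, 0, 0.7], [0, 0, 1, 0, 0.7], [0, 0, 1, 0, 0.7], [0, 0, 1, 0, 0.7], [0, 0, 0, 0, 0.7]]]}}

```text
clock: 9.75
position: [497.6, 153.4, 152.2]
ee_rot: [-0.081, 0.997, 0.014, -0.005]
contact_force: [0.3, -0.4, 0.1]
gripper_width: 59.6
```

```bash
python3 -c "
from h import *
go([519.6,151.5,100],99);lean()"
```

```text
pos [497.6 153.4 152.2] F [ 0.3 -0.4  0.1] w 59.6 t 9.75 yaw 99.33 q [ 0.59  0.29 -0.34 -0.04 -0.94 -1.98]
tool shift cm [-2.18 -0.69  5.19] turn 0.006 tilt 1.72
lean [-0.0126  0.0272] eff [  0.1  -32.4   17.07   3.79   0.19   0.  ]
```

Emit:
{"name": "send_rows", "arguments": {"steps": [[[0, -4, 0, 0, 0.7], [0, -4, 0, 0, 0.7], [0, -4, 0, 0, 0.7], [0, 0, 0, 0, 0.7]]]}}

```text
clock: 10.08
position: [515.1, 32.7, 143.7]
ee_rot: [-0.086, 0.996, 0.013, -0.009]
contact_force: [0.6, 1.3, -0.6]
gripper_width: 59.9
```

```bash
python3 -c "
from h import *
go([519.6,151.5,100],99);lean()"
```

```text
pos [515.1  32.7 143.7] F [ 0.6  1.3 -0.6] w 59.9 t 10.08 yaw 99.82 q [ 0.36  0.3  -0.35 -0.04 -0.93 -1.74]
tool shift cm [-2.54 11.5   4.64] turn 0.014 tilt 1.79
lean [-0.0202  0.0238] eff [ -1.69 -32.2   16.21   3.74  -0.05   0.35]
```

Emit:
{"name": "send_rows", "arguments": {"steps": [[[0, 1, 0, 0, 0.7], [0, 1, 0, 0, 0.7], [0, 1, 0, 0, 0.7], [0, 1, 0, 0, 0.7], [0, 1, 0, 0, 0.7], [0, 1, 0, 0, 0.7], [0, 1, 0, 0, 0.7], [0, 1, 0, 0, 0.7], [0, 1, 0, 0, 0.7], [0, 0, 0, 0, 0.7]]]}}

```text
clock: 10.92
position: [496.1, 134.0, 145.0]
ee_rot: [-0.088, 0.996, 0.013, -0.01]
contact_force: [-0.1, 0.5, -0.3]
gripper_width: 59.6
```

```bash
python3 -c "
from h import *
go([519.6,151.5,100],99);lean()"
```

```text
pos [496.1 134.  145. ] F [-0.1  0.5 -0.3] w 59.6 t 10.92 yaw 100.08 q [ 0.56  0.29 -0.36 -0.04 -0.93 -1.93]
tool shift cm [-2.7   1.19  4.48] turn 0.019 tilt 1.86
lean [-0.0219  0.0239] eff [ 3.200e-01 -3.135e+01  1.600e+01  3.490e+00 -1.000e-02 -9.000e-02]
```

Emit:
{"name": "send_rows", "arguments": {"steps": [[[-1.4, 0.6, 0.5, 0.02, 0.7], [-1.4, 0.6, 1, 0, 0.7], [0, 0, 1, 0, 0.7], [0, 0, 1, 0, 0.7], [0, 0, 1, 0, 0.7], [0, 0, 1, 0, 0.7], [0, 0, 1, 0, 0.7], [0, 0, 1, 0, 0.7], [0, 0, 0, 0, 0.7]]]}}

```text
clock: 11.67
position: [516.9, 151.9, 64.3]
ee_rot: [-0.078, 0.997, 0.012, -0.012]
contact_force: [-0.8, 0.2, -0.3]
gripper_width: 59.7
```

```bash
python3 -c "
from h import *
go([519.6,151.5,20],99);lean()"
```

```text
pos [516.9 151.9  64.3] F [-0.8  0.2 -0.3] w 59.7 t 11.67 yaw 98.88 q [ 0.57  0.43 -0.38 -0.05 -0.77 -1.95]
tool shift cm [-0.36 -0.19  4.42] turn -0.002 tilt 1.93
lean [-0.025   0.0225] eff [  0.21 -36.87  14.43   3.21   0.18   0.  ]
```

Emit:
{"name": "send_rows", "arguments": {"steps": [[[-0.3, -0.1, 1, 0, 0.7], [-0.2, -0.1, 1, 0, 0.7], [0, 0, 1, 0, 0.7], [0, 0, 1, 0, 0.7], [0, 0, 0.2, 0, 0.7], [0, 0, 0, 0, 0.7]]]}}

```text
clock: 12.17
position: [520.6, 150.1, 17.5]
ee_rot: [-0.077, 0.997, 0.012, -0.012]
contact_force: [-0.5, 0.2, 0.5]
gripper_width: 59.8
```

```bash
python3 -c "
from h import *
go([519.6,151.5,20],99);lean()"
```

```text
pos [520.6 150.1  17.5] F [-0.5  0.2  0.5] w 59.8 t 12.17 yaw 98.81 q [ 0.56  0.51 -0.41 -0.05 -0.67 -1.94]
tool shift cm [ 0.08  0.16 -0.24] turn -0.003 tilt 1.94
lean [-0.0261  0.0216] eff [-2.000e-02 -3.810e+01  1.197e+01  2.650e+00  0.000e+00  0.000e+00]
```

Emit:
{"name": "send_rows", "arguments": {"steps": [[[0, 0.1, -0.4, 0, 0.7], [0, 0, 0, 0, 0], [0, 0, 0, 0, 0], [0, 0, 0, 0, 0], [0, 0, 0, 0, 0], [0, 0, 0, 0, 0], [0, 0, 0, 0, 0]]]}}

```text
clock: 12.75
position: [520.9, 151.5, 23.2]
ee_rot: [-0.077, 0.997, 0.012, -0.011]
contact_force: [0.4, 0.9, -3.5]
gripper_width: 14.5
```

```bash
python3 -c "
from h import *
go([519.6,151.5,20],99);lean()"
```

```text
pos [520.9 151.5  23.2] F [ 0.4  0.9 -3.5] w 14.5 t 12.75 yaw 98.84 q [ 0.56  0.5  -0.41 -0.05 -0.68 -1.94]
tool shift cm [0.12 0.01 0.32] turn -0.003 tilt 1.91
lean [-0.0245  0.0226] eff [-0.000e+00 -3.999e+01  1.323e+01  3.040e+00 -3.000e-02  0.000e+00]
```

Emit:
{"name": "send_rows", "arguments": {"steps": [[[0, 0, -1, 0, 0], [0, 0, -2, 0, 0], [0, 0, -2, 0, 0], [0, 0, -2, 0, 0], [0, 0, -2, 0, 0], [0, 0, -1.5, 0, 0], [0, 0, 0, 0, 0], [0, 0, 0, 0, 0]]]}}

```text
clock: 13.42
position: [519.9, 147.1, 132.3]
ee_rot: [-0.076, 0.997, 0.011, -0.016]
contact_force: [0.4, -0.0, -3.4]
gripper_width: 15.1
```

Run:
```python
from h import *
go([519.6,151.5,20],99);lean()
i,d=optics.get_image("top"); cv2.imwrite("pics/t3.png",i); np.save("t3.npy",d)
j,e=optics.get_image("side"); cv2.imwrite("pics/s3.png",j); np.save("s3.npy",e)
a=cv2.resize(i[150:250,190:350],(640,400)); b=cv2.resize(j[140:260,220:412],(640,400))
cv2.imwrite("pics/c3.png",cv2.resize(np.vstack([a,b]),(480,600)))
```

```text
pos [519.9 147.1 132.3] F [ 0.4 -0.  -3.4] w 15.1 t 13.42 yaw 98.7 q [ 0.56  0.35 -0.3  -0.04 -0.94 -1.95]
tool shift cm [-0.37  0.17 11.23] turn -0.005 tilt 2.2
lean [-0.0334  0.0191] eff [ 2.000e-02 -3.731e+01  1.786e+01  4.120e+00 -0.000e+00 -0.000e+00]
```

View pics/c3.png

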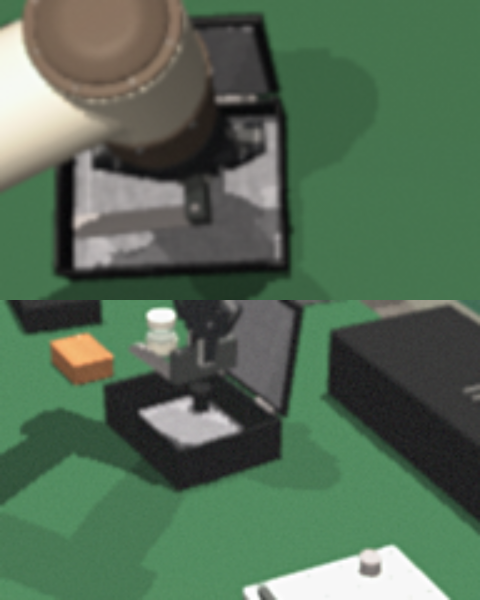

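The square is out (3.4 N of weight in the grip) and the lid is still open in the side view. While it's held clear, I'll refine the rail lines from the first top image.

Run:
```python
from h import *
g=cv2.cvtColor(cv2.imread("pics/top0.png"),cv2.COLOR_BGR2GRAY).astype(float)
def edges(line,rising):  # subpixel crossing of mid level
    out=[]
    th=170
    for k in range(len(line)-1):
        a,b=line[k],line[k+1]
        if (a>=th)!=(b>=th): out.append((k+(th-a)/(b-a),"fall" if b<a else "rise"))
    return out
L=[];O=[]
for v in range(198,240,2):
    e=edges(g[v,420:440],0); f=[x for x,k in e if k=="fall"]; r=[x for x,k in e if k=="rise"]
    if f: L.append((420+f[0],v))
    if r: O.append((420+r[0],v))
S=[];T=[]
for u in range(385,424,2):
    e=edges(g[235:262,u],0); f=[x for x,k in e if k=="fall"]; r=[x for x,k in e if k=="rise"]
    if f: S.append((u,235+f[0]))
    if r: T.append((u,235+r[0]))
def fit(pts,z,ax):
    W=np.array([ray("top",u,v,z)[:2] for u,v in pts]); 
    for _ in range(3):
        p=np.polyfit(W[:,ax],W[:,1-ax],1); r=W[:,1-ax]-np.polyval(p,W[:,ax]); W=W[abs(r)<max(1.5,2*r.std())]
    print(len(W),"slope",p.round(4),"rms",r.std().round(2)); return p
for n,p,z,ax in(("long inner z12",L,12,0),("long outer z22",O,22,0),("short inner z22",S,22,1),("short outer z12",T,12,1)):
    print(n); c=fit(p,z,ax); print("   value at x=449/y=-302:",np.polyval(c,449 if ax==0 else -302).round(1), "at far",np.polyval(c,600 if ax==0 else -170).round(1))
```

```text
long inner z12
21 slope [-8.100000e-03 -3.013741e+02] rms 0.27
   value at x=449/y=-302: -305.0 at far -306.3
long outer z22
21 slope [-1.280000e-02 -3.073998e+02] rms 0.03
   value at x=449/y=-302: -313.1 at far -315.1
short inner z22
20 slope [1.450000e-02 4.509976e+02] rms 0.19
   value at x=449/y=-302: 446.6 at far 448.5
short outer z12
20 slope [8.800000e-03 4.409659e+02] rms 0.29
   value at x=449/y=-302: 438.3 at far 439.5
```

Corner estimates agree: (448, -301.7) with yaw about -0.014, against (448.6, -301.9) from the outline. I'm carrying the square over.

Emit:
{"name": "send_rows", "arguments": {"steps": [[[0, -2, 0, 0.03, 0], [0, -3, 0, 0.05, 0], [0, -3.5, 0, 0.05, 0], [0, -3.5, 0, 0.03, 0], [0, -3.5, 0, 0, 0], [0, -3.5, 0, 0, 0], [0, -3.5, 0, 0, 0], [0, -3.5, 0, 0, 0], [0, -3.5, 0, 0, 0], [0, -3, 0, 0, 0]]]}}

```text
clock: 14.35
position: [520.8, -184.8, 111.1]
ee_rot: [0.002, 1.0, 0.008, -0.03]
contact_force: [1.4, 0.3, -2.4]
gripper_width: 14.6
```

```bash
python3 -c "
from h import *
go([502,-282,100],89.2);lean()"
```

```text
pos [ 520.8 -184.8  111.1] F [ 1.4  0.3 -2.4] w 14.6 t 14.35 yaw 89.75 q [-0.06  0.41 -0.28 -0.02 -0.94 -1.51]
tool shift cm [ 1.78 -9.74  1.05] turn 0.01 tilt 3.52
lean [-0.0591  0.0166] eff [  1.82 -40.1   15.48   3.71  -0.22  -0.39]
```

Emit:
{"name": "send_rows", "arguments": {"steps": [[[0.5, -3, -0.5, 0.01, 0], [0.5, -3, -0.5, 0, 0], [0.4, -2.5, -0.5, 0, 0], [0, -1, -1, 0, 0], [0, 0, -1, 0, 0], [0, 0, -1, 0, 0], [0, 0, -1, 0, 0], [0, 0, -1, 0, 0], [0, 0, 0, 0, 0]]]}}

```text
clock: 15.1
position: [501.9, -288.6, 164.6]
ee_rot: [0.012, 0.999, 0.012, -0.042]
contact_force: [0.5, -0.5, -2.0]
gripper_width: 14.8
```

```bash
python3 -c "
from h import *
go([502,-282,100],89.2);lean()"
```

```text
pos [ 501.9 -288.6  164.6] F [ 0.5 -0.5 -2. ] w 14.8 t 15.1 yaw 88.57 q [-0.24  0.4  -0.14 -0.   -1.11 -1.35]
tool shift cm [-0.54  0.52  6.45] turn -0.011 tilt 5.05
lean [-0.0844  0.0248] eff [ -0.38 -38.59  17.11   3.95  -0.52   0.  ]
```

Emit:
{"name": "send_rows", "arguments": {"steps": [[[0, 0.2, 4, 0, 0], [0, 0.2, 4, 0, 0]]]}}

```text
clock: 15.27
position: [504.4, -284.1, 94.0]
ee_rot: [0.01, 0.999, 0.008, -0.03]
contact_force: [-1.1, 0.0, -4.0]
gripper_width: 14.7
```

```bash
python3 -c "
from h import *
go([502,-282,100],89.2);lean()"
```

```text
pos [ 504.4 -284.1   94. ] F [-1.1  0.  -4. ] w 14.7 t 15.27 yaw 88.86 q [-0.23  0.47 -0.24 -0.   -0.93 -1.36]
tool shift cm [ 0.28  0.21 -0.58] turn -0.006 tilt 3.56
lean [-0.0601  0.0157] eff [-3.500e-01 -4.719e+01  1.911e+01  4.330e+00 -8.900e-01  3.000e-02]
```

Emit:
{"name": "send_rows", "arguments": {"steps": [[[0, 0.1, 4, 0, 0], [0, 0.1, 2.6, 0, 0]]]}}

```text
clock: 15.43
position: [501.2, -279.0, 27.4]
ee_rot: [0.008, 1.0, 0.007, -0.029]
contact_force: [-12.8, 15.1, 89.9]
gripper_width: 14.8
```

```bash
python3 -c "
from h import *
go([501,-284,30],89.2);lean()"
```

```text
pos [ 501.2 -279.    27.4] F [-12.8  15.1  89.9] w 14.8 t 15.43 yaw 89.08 q [-0.23  0.54 -0.31 -0.   -0.77 -1.36]
tool shift cm [ 0.03 -0.5  -0.26] turn -0.002 tilt 3.4
lean [-0.0574  0.0146] eff [ -1.63 -32.15  11.77   1.63   2.53   0.05]
```

That was a harder touchdown than I wanted, at 90 N. I'll ease off.

Emit:
{"name": "send_rows", "arguments": {"steps": [[[0, 0, -0.4, 0, 0], [0, 0, 0, 0, 0], [0, 0, 0, 0, 0]]]}}

```text
clock: 15.68
position: [501.6, -275.9, 29.2]
ee_rot: [0.005, 0.999, 0.007, -0.031]
contact_force: [0.3, 0.7, -2.6]
gripper_width: 14.8
```

Run:
```python
from h import *
go([501,-284,30],89.2);lean()
i,d=optics.get_image("top"); cv2.imwrite("pics/t4.png",i)
j,e=optics.get_image("side"); cv2.imwrite("pics/s4.png",j)
a=cv2.resize(i[170:270,350:460],(660,600)); b=cv2.resize(j[215:315,320:430],(660,600))
cv2.imwrite("pics/c4.png",cv2.resize(np.hstack([a,b]),(800,364)))
```

```text
pos [ 501.6 -275.9   29.2] F [ 0.3  0.7 -2.6] w 14.8 t 15.68 yaw 89.4 q [-0.22  0.54 -0.31 -0.   -0.78 -1.36]
tool shift cm [ 0.06 -0.81 -0.09] turn 0.003 tilt 3.64
lean [-0.0617  0.0149] eff [-2.000e-02 -4.291e+01  1.416e+01  3.340e+00 -1.600e-01  0.000e+00]
```

View pics/c4.png

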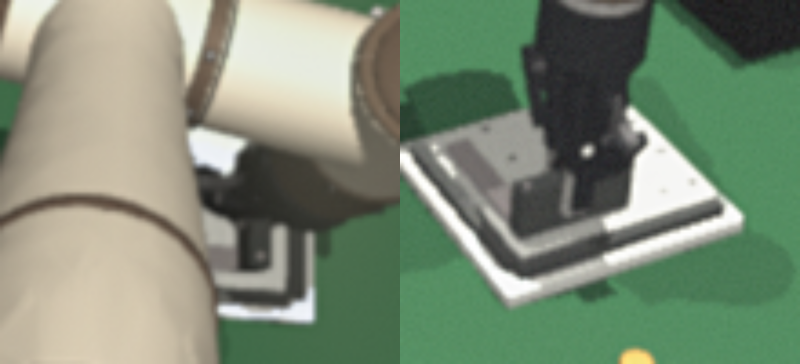

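Side view: the square sits just above the plate with both arms parallel to the rails, about 15 mm short of the corner. I'll slide it in gently.

Emit:
{"name": "send_rows", "arguments": {"steps": [[[0.4, -0.5, 0.05, 0.005, 0], [0.3, -0.5, 0.05, 0, 0], [0.2, -0.4, 0.05, 0, 0], [0, 0, 0, 0, 0]]]}}

```text
clock: 16.12
position: [492.4, -291.3, 29.6]
ee_rot: [0.008, 1.0, 0.007, -0.029]
contact_force: [-0.6, 0.1, -3.0]
gripper_width: 14.4
```

```bash
python3 -c "
from h import *
go([489.7,-294.6,30],89.2);lean();print(ray('top',382,202,32))"
```

```text
pos [ 492.4 -291.3   29.6] F [-0.6  0.1 -3. ] w 14.4 t 16.12 yaw 89.09 q [-0.25  0.54 -0.32  0.   -0.78 -1.34]
tool shift cm [ 0.26 -0.33 -0.03] turn -0.002 tilt 3.44
lean [-0.0583  0.0141] eff [ 4.000e-02 -4.285e+01  1.409e+01  3.310e+00 -1.700e-01  4.000e-02]
[ 568.97128382 -174.91609442   32.        ]
```

Emit:
{"name": "send_rows", "arguments": {"steps": [[[0, 0, 0.15, 0, 0], [0, 0, 0.15, 0, 0], [0, 0, 0, 0, 0]]]}}

```text
clock: 16.37
position: [491.7, -292.3, 26.6]
ee_rot: [0.009, 1.0, 0.007, -0.029]
contact_force: [-0.5, 0.5, -3.1]
gripper_width: 14.7
```

```bash
python3 -c "
from h import *
go([489.7,-294.6,30],89.2);lean()"
```

```text
pos [ 491.7 -292.3   26.6] F [-0.5  0.5 -3.1] w 14.7 t 16.37 yaw 88.97 q [-0.25  0.54 -0.32  0.   -0.77 -1.34]
tool shift cm [ 0.21 -0.22 -0.33] turn -0.004 tilt 3.4
lean [-0.0576  0.0141] eff [ -0.05 -43.    13.99   3.28  -0.15   0.  ]
```

Emit:
{"name": "send_rows", "arguments": {"steps": [[[0, 0, 0.15, 0, 0], [0, 0, 0, 0, 0]]]}}

```text
clock: 16.53
position: [492.1, -292.5, 26.5]
ee_rot: [0.008, 1.0, 0.006, -0.029]
contact_force: [1.6, -0.3, -3.6]
gripper_width: 14.3
```

```bash
python3 -c "
from h import *
go([489.7,-294.6,30],89.2);lean()"
```

```text
pos [ 492.1 -292.5   26.5] F [ 1.6 -0.3 -3.6] w 14.3 t 16.53 yaw 89.02 q [-0.25  0.54 -0.32  0.   -0.77 -1.34]
tool shift cm [ 0.26 -0.21 -0.34] turn -0.003 tilt 3.35
lean [-0.057   0.0133] eff [ -0.06 -42.98  13.89   3.27  -0.24   0.  ]
```

Emit:
{"name": "send_rows", "arguments": {"steps": [[[0, 0, 0.2, 0, 0], [0, 0, 0.2, 0, 0]]]}}

```text
clock: 16.7
position: [492.7, -292.7, 26.1]
ee_rot: [0.007, 1.0, 0.006, -0.028]
contact_force: [-3.8, 3.1, 13.2]
gripper_width: 14.9
```

```bash
python3 -c "
from h import *
go([489.7,-294.6,30],89.2);lean()"
```

```text
pos [ 492.7 -292.7   26.1] F [-3.8  3.1 13.2] w 14.9 t 16.7 yaw 89.15 q [-0.25  0.55 -0.32  0.   -0.76 -1.34]
tool shift cm [ 0.32 -0.19 -0.37] turn -0.001 tilt 3.32
lean [-0.0568  0.0115] eff [-3.400e-01 -3.466e+01  1.258e+01  2.530e+00  1.390e+00  3.000e-02]
```

Emit:
{"name": "send_rows", "arguments": {"steps": [[[0.3, -0.3, 0.15, 0, 0], [0.3, -0.3, 0.15, 0, 0]]]}}

```text
clock: 16.87
position: [489.6, -298.4, 26.2]
ee_rot: [0.006, 1.0, 0.005, -0.025]
contact_force: [6.6, 19.3, 9.4]
gripper_width: 14.9
```

```bash
python3 -c "
from h import *
go([489.7,-294.6,30],89.2);lean()"
```

```text
pos [ 489.6 -298.4   26.2] F [ 6.6 19.3  9.4] w 14.9 t 16.87 yaw 89.3 q [-0.26  0.54 -0.32  0.01 -0.76 -1.32]
tool shift cm [ 0.01  0.39 -0.38] turn 0.002 tilt 2.94
lean [-0.0504  0.0094] eff [-4.560e+00 -3.648e+01  1.028e+01  4.720e+00 -3.000e-02  3.000e-02]
```

Run:
```python
from h import *
j,e=optics.get_image("side"); cv2.imwrite("pics/s5.png",j); np.save("s5.npy",e)
cv2.imwrite("pics/c5.png",cv2.resize(j[230:310,320:426],(795,600),interpolation=cv2.INTER_CUBIC))
go([489.7,-294.6,30],89.2)
```

```text
pos [ 489.6 -298.2   26.2] F [2.2 5.5 5.3] w 14.9 t 16.92 yaw 89.26 q [-0.26  0.54 -0.32  0.   -0.76 -1.32]
tool shift cm [ 0.01  0.37 -0.38] turn 0.001 tilt 2.9
```

View pics/c5.png

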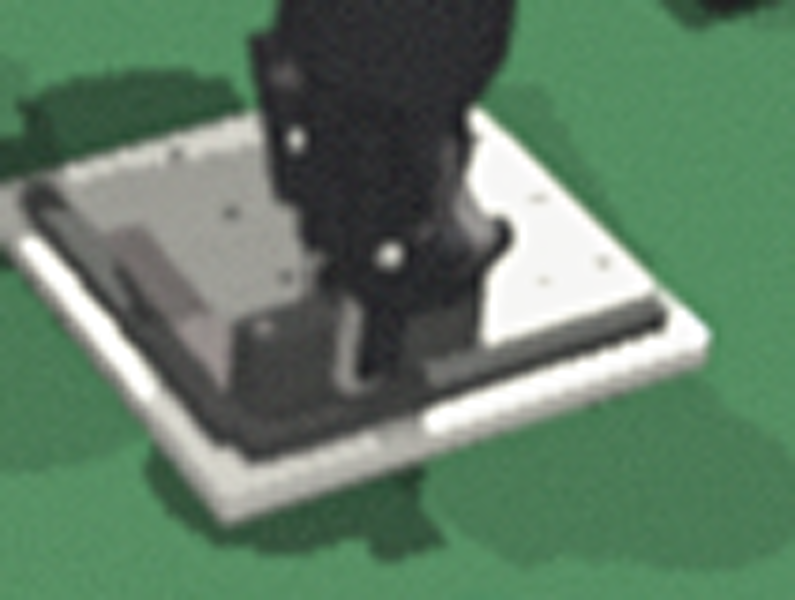

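Emit:
{"name": "send_rows", "arguments": {"steps": [[[0.5, -0.2, 0.1, 0, 0], [0.5, -0.2, 0.1, 0, 0], [0.5, -0.3, 0.1, 0, 0]]]}}

```text
clock: 17.17
position: [489.1, -298.6, 27.2]
ee_rot: [0.006, 1.0, 0.006, -0.009]
contact_force: [10.6, 21.3, 5.0]
gripper_width: 14.8
```

Run:
```python
from h import *
go([489.7,-294.6,30],89.2);lean()
i,d=optics.get_image("top");j,e=optics.get_image("side"); cv2.imwrite("pics/s6.png",j); cv2.imwrite("pics/t6.png",i)
go([489.7,-294.6,30],89.2)
```

```text
pos [ 489.1 -298.6   27.2] F [10.6 21.3  5. ] w 14.8 t 17.17 yaw 89.3 q [-0.27  0.53 -0.34 -0.01 -0.72 -1.31]
tool shift cm [-0.05  0.4  -0.27] turn 0.002 tilt 1.28
lean [-0.0185  0.0125] eff [-13.33 -37.38   9.49   6.55  -0.76   0.06]
pos [ 489.  -298.5   27.3] F [10.  17.9  5. ] w 14.3 t 17.27 yaw 89.3 q [-0.27  0.53 -0.34 -0.01 -0.72 -1.31]
tool shift cm [-0.06  0.39 -0.26] turn 0.002 tilt 1.28
```

Run:
```python
from h import *
j=cv2.imread("pics/s6.png"); 
c=cv2.resize(j[238:298,318:398],(800,600),interpolation=cv2.INTER_LANCZOS4)
c=cv2.convertScaleAbs(c,alpha=1.5,beta=10)
cv2.imwrite("pics/c6.png",c)
```

```text
(no output)
```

View pics/c6.png

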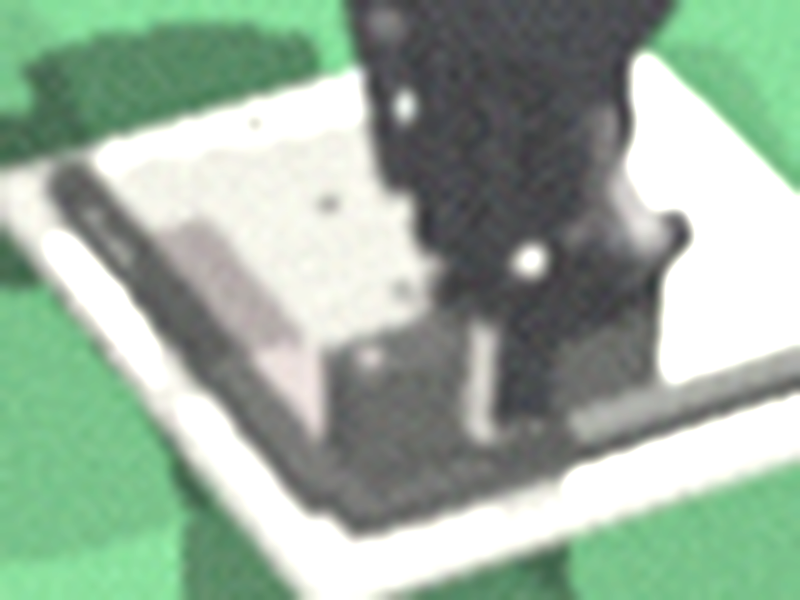

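Run:
```python
from h import *
ps={"railcorner bottom":(-12,-12,0),"railcorner top":(-12,-12,10),"short end outer bot":(-12,145,0),"short end outer top":(-12,145,10),"blade end outer":(0,110,7),"blade end inner":(18,110,7),"stock near inner top":(0,16,40),"stock far outer top":(90,0,40),"plate front corner":(-20,-20,0)}
for c in((448.3,-301.7),(448.3,-305)):
    a=-.014; M=np.array([[np.cos(a),-np.sin(a),0],[np.sin(a),np.cos(a),0],[0,0,1]])
    for k,p in ps.items():
        q=proj("side",M@np.array(p)+[*c,12])[0]; print(c,k,((q-[318,238]+.45)*10).round(0))
```

```text
(448.3, -301.7) railcorner bottom [318. 543.]
(448.3, -301.7) railcorner top [320. 512.]
(448.3, -301.7) short end outer bot [ 31. 190.]
(448.3, -301.7) short end outer top [ 32. 160.]
(448.3, -301.7) blade end outer [132. 230.]
(448.3, -301.7) blade end inner [192. 212.]
(448.3, -301.7) stock near inner top [313. 336.]
(448.3, -301.7) stock far outer top [658. 275.]
(448.3, -301.7) plate front corner [306. 573.]
(448.3, -305) railcorner bottom [325. 552.]
(448.3, -305) railcorner top [327. 520.]
(448.3, -305) short end outer bot [ 37. 197.]
(448.3, -305) short end outer top [ 37. 166.]
(448.3, -305) blade end outer [138. 237.]
(448.3, -305) blade end inner [198. 219.]
(448.3, -305) stock near inner top [319. 344.]
(448.3, -305) stock far outer top [665. 283.]
(448.3, -305) plate front corner [313. 581.]
```

The blade lies along the short rail and the stock against the long one. Compared with the predicted corners, the square and rails are shifted by the same 1.5–2 px, so they fit each other. I'll add one more press biased towards the short rail, then check.

Emit:
{"name": "send_rows", "arguments": {"steps": [[[0.7, -0.2, 0.15, 0, 0], [0.7, -0.2, 0.15, 0, 0]]]}}

```text
clock: 17.43
position: [488.8, -298.5, 28.4]
ee_rot: [0.005, 1.0, 0.005, 0.004]
contact_force: [11.6, 15.7, 5.2]
gripper_width: 14.8
```

Run:
```python
from h import *
go([489.7,-294.6,30],89.2);lean()
for k in range(6): i,d=optics.get_image("top" if k%2 else "side")
j,e=optics.get_image("side"); cv2.imwrite("pics/s7.png",j)
go([489.7,-294.6,30],89.2);lean(); print(np.round(arm.read_state()["joint_vel"],3), np.round(arm.read_state()["wrist_torque"],2))
b=cv2.resize(j[238:298,318:398],(800,600),interpolation=cv2.INTER_LANCZOS4)
a=cv2.resize(j[150:250,220:345],(375,300)); b=cv2.resize(b,(400,300)); cv2.imwrite("pics/c7.png",np.hstack([a,b]))
```

```text
pos [ 488.8 -298.5   28.4] F [11.6 15.7  5.2] w 14.8 t 17.43 yaw 89.47 q [-0.27  0.52 -0.35 -0.02 -0.69 -1.29]
tool shift cm [-0.08  0.39 -0.16] turn 0.005 tilt 0.78
lean [0.0087 0.0106] eff [-10.24 -36.08   8.07   5.28  -1.49   0.25]
pos [ 488.7 -298.5   28.5] F [10.3 16.2  5.7] w 14.9 t 17.78 yaw 89.45 q [-0.27  0.52 -0.35 -0.02 -0.69 -1.29]
tool shift cm [-0.09  0.39 -0.14] turn 0.004 tilt 0.78
lean [0.0084 0.0107] eff [-10.36 -36.08   8.05   5.28  -1.4    0.28]
[-0.001 -0.    -0.    -0.    -0.002 -0.   ] [ 4.69 -2.84 -0.31]
```

View pics/c7.png

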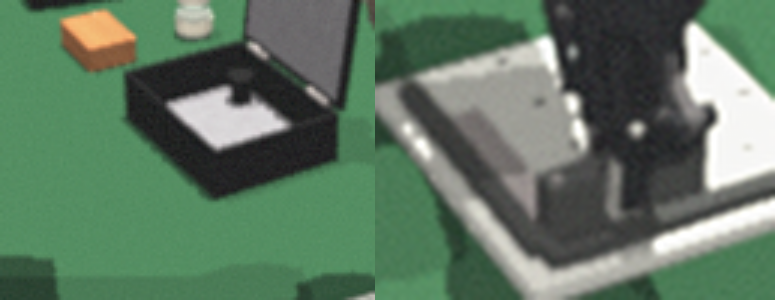

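The lid is open and the eyepiece undisturbed. The press has tilted the tool, though, so I'll check whether the square pitched with it by comparing the stock's edges across images.

Run:
```python
from h import *
# average fresh side depth, look at the stock's upper edge near and far of the gripper
Ds=[];Is=[]
for k in range(8):
    i,d=optics.get_image("side"); Ds.append(np.where(d>0,d,np.nan)); Is.append(i)
P=cloud("side",np.nanmedian(Ds,0)); j=np.mean(Is,0).astype(np.uint8); np.save("P7.npy",P); cv2.imwrite("pics/s7m.png",j)
for (x0,x1) in((450,462),(462,474),(505,518),(518,530),(528,538)):
    m=(P[...,0]>x0)&(P[...,0]<x1)&(P[...,1]>-311)&(P[...,1]<-284)&(P[...,2]>26)&(P[...,2]<70)
    v,u=np.where(m); 
    if len(v): print(x0,x1,len(v),"z 95%",np.percentile(P[m][:,2],[50,90,97]).round(1),"y med",np.median(P[m][:,1]).round(1),"u",u.min(),u.max(),"v",v.min(),v.max())
for (y0,y1) in((-285,-265),(-265,-245),(-245,-225),(-225,-205)):
    m=(P[...,0]>452)&(P[...,0]<466)&(P[...,1]>y0)&(P[...,1]<y1)&(P[...,2]>5)&(P[...,2]<40); print("blade",y0,m.sum(),np.median(P[m][:,2]).round(1))
m=(P[...,0]>480)&(P[...,0]<500)&(P[...,1]>-245)&(P[...,1]<-200)&(P[...,2]<40);print("plate",m.sum(),np.median(P[m][:,2]).round(1))
# subpixel top edge of the stock by columns, s5/s6/s7
for n in("s5","s6","s7m"):
    g=cv2.cvtColor(cv2.imread(f"pics/{n}.png"),cv2.COLOR_BGR2GRAY).astype(float)
    out=[]
    for u in(352,354,356,358,360,377,379,381,382):
        c=np.gradient(cv2.GaussianBlur(g,(0,0),.8)[258:282,u]); k=np.argmin(c); out.append((u,258+int(k),round(float(c[k]),0)))
    print(n,out)
```

```text
450 462 56 z 95% [49.4 53.6 54.5] y med -306.4 u 351 358 v 271 283
462 474 56 z 95% [47.7 53.9 54.2] y med -306.4 u 356 362 v 270 282
505 518 27 z 95% [36.6 45.4 45.9] y med -307.8 u 373 377 v 271 277
518 530 29 z 95% [36.6 45.7 47.5] y med -308.1 u 377 381 v 268 276
528 538 28 z 95% [41.6 52.  55. ] y med -308.0 u 381 384 v 265 275
blade -285 14 20.1
blade -265 30 20.9
blade -245 27 21.3
blade -225 28 21.3
plate 83 12.6
s5 [(352, 272, -24.0), (354, 271, -18.0), (356, 270, -22.0), (358, 270, -25.0), (360, 269, -14.0), (377, 281, -13.0), (379, 281, -15.0), (381, 261, -15.0), (382, 262, -20.0)]
s6 [(352, 272, -25.0), (354, 271, -17.0), (356, 270, -23.0), (358, 270, -23.0), (360, 270, -9.0), (377, 281, -13.0), (379, 281, -16.0), (381, 262, -20.0), (382, 262, -22.0)]
s7m [(352, 272, -21.0), (354, 271, -17.0), (356, 270, -23.0), (358, 265, -26.0), (360, 267, -19.0), (377, 281, -12.0), (379, 281, -15.0), (381, 262, -22.0), (382, 258, -40.0)]<stdin>:6: RuntimeWarning: All-NaN slice encountered
```

TCP height rose from 26.2 to 28.5 mm as the tool leaned by +0.06 rad. With a rigid grip, that means the stock's far end has lifted about 5 mm. I'll press down to flatten it and lean the tool back.

Emit:
{"name": "send_rows", "arguments": {"steps": [[[-0.2, 0, 0.4, 0, 0], [-0.1, 0, 0.6, 0, 0], [0, 0, 0.6, 0, 0]]]}}

```text
clock: 18.43
position: [493.8, -297.8, 25.7]
ee_rot: [0.0, 1.0, 0.003, 0.003]
contact_force: [-13.7, 10.8, 44.7]
gripper_width: 14.7
```

```bash
python3 -c "
from h import *
go([489.7,-294.6,30],89.2);lean()"
```

```text
pos [ 493.8 -297.8   25.7] F [-13.7  10.8  44.7] w 14.7 t 18.43 yaw 89.98 q [-0.27  0.53 -0.35 -0.01 -0.69 -1.29]
tool shift cm [ 0.41  0.32 -0.43] turn 0.014 tilt 0.54
lean [0.0064 0.0069] eff [ -0.93 -17.53  10.57   1.73   4.36   0.27]
```

Emit:
{"name": "send_rows", "arguments": {"steps": [[[0.3, -0.1, 0.1, 0.01, 0], [0.3, -0.1, 0.2, 0, 0]]]}}

```text
clock: 18.6
position: [490.8, -298.3, 26.5]
ee_rot: [0.006, 1.0, 0.003, 0.008]
contact_force: [6.1, 10.3, 0.4]
gripper_width: 14.6
```

```bash
python3 -c "
from h import *
go([489.7,-294.6,30],89.2);lean()"
```

```text
pos [ 490.8 -298.3   26.5] F [ 6.1 10.3  0.4] w 14.6 t 18.6 yaw 89.34 q [-0.27  0.52 -0.36 -0.02 -0.68 -1.3 ]
tool shift cm [ 0.11  0.38 -0.35] turn 0.003 tilt 0.96
lean [0.0154 0.0068] eff [ -6.14 -39.52  11.12   4.79  -1.03   0.16]
```

Emit:
{"name": "send_rows", "arguments": {"steps": [[[0.4, -0.15, 0.5, 0, 0], [0.4, -0.15, 0.6, 0, 0]]]}}

```text
clock: 18.77
position: [491.5, -298.5, 25.5]
ee_rot: [0.004, 1.0, 0.003, 0.016]
contact_force: [-3.7, 22.8, 47.0]
gripper_width: 14.9
```

Run:
```python
from h import *
go([489.7,-294.6,30],89.2);lean()
optics.get_image("top");j,_=optics.get_image("side");cv2.imwrite("pics/s8.png",j)
go([489.7,-294.6,30],89.2);lean()
```

```text
pos [ 491.5 -298.5   25.5] F [-3.7 22.8 47. ] w 14.9 t 18.77 yaw 89.53 q [-0.27  0.52 -0.37 -0.02 -0.66 -1.29]
tool shift cm [ 0.16  0.39 -0.45] turn 0.006 tilt 1.85
lean [0.032  0.0051] eff [ -9.29 -15.67   7.37   3.46   3.28   0.38]
pos [ 491.5 -298.5   25.6] F [-0.5 17.9 32.1] w 14.6 t 18.87 yaw 89.51 q [-0.27  0.52 -0.37 -0.02 -0.66 -1.29]
tool shift cm [ 0.16  0.39 -0.45] turn 0.005 tilt 1.9
lean [0.0327 0.0049] eff [ -8.47 -23.34   8.18   3.73   2.07   0.37]
```

Emit:
{"name": "send_rows", "arguments": {"steps": [[[0.8, -0.15, 0.4, 0, 0]]]}}

```text
clock: 18.95
position: [491.2, -298.6, 26.3]
ee_rot: [0.004, 1.0, 0.001, 0.024]
contact_force: [13.6, 19.0, 8.9]
gripper_width: 14.9
```

Run:
```python
from h import *
go([489.7,-294.6,30],89.2);lean()
optics.get_image("top");j,_=optics.get_image("side");cv2.imwrite("pics/s8.png",j)
go([489.7,-294.6,30],89.2);lean()
```

```text
pos [ 491.2 -298.6   26.3] F [13.6 19.   8.9] w 14.9 t 18.95 yaw 89.59 q [-0.27  0.51 -0.38 -0.03 -0.64 -1.28]
tool shift cm [ 0.13  0.4  -0.38] turn 0.007 tilt 2.79
lean [0.0487 0.0026] eff [-12.43 -33.38   5.84   5.2   -2.18   0.4 ]
pos [ 491.2 -298.6   26.3] F [ 9.6 17.6 17.5] w 14.7 t 19.05 yaw 89.58 q [-0.27  0.51 -0.38 -0.03 -0.64 -1.28]
tool shift cm [ 0.13  0.4  -0.37] turn 0.007 tilt 2.84
lean [0.0495 0.0025] eff [-10.81 -29.87   6.18   4.45  -0.41   0.49]
```

Emit:
{"name": "send_rows", "arguments": {"steps": [[[0.2, 0.05, 0.7, 0, 0], [0.3, 0, 0.6, 0, 0]]]}}

```text
clock: 19.22
position: [492.3, -298.2, 25.4]
ee_rot: [0.001, 1.0, -0.001, 0.029]
contact_force: [-5.5, 9.6, 35.1]
gripper_width: 14.4
```

Run:
```python
from h import *
go([489.7,-294.6,30],89.2);lean()
```

```text
pos [ 492.3 -298.2   25.4] F [-5.5  9.6 35.1] w 14.4 t 19.22 yaw 89.9 q [-0.27  0.51 -0.38 -0.02 -0.62 -1.28]
tool shift cm [ 0.24  0.35 -0.47] turn 0.012 tilt 3.36
lean [ 0.0586 -0.0025] eff [ -2.48 -21.21   8.96   2.1    2.61   0.47]
```

Emit:
{"name": "send_rows", "arguments": {"steps": [[[1.0, -0.05, -0.1, 0, 0]]]}}

```text
clock: 19.3
position: [489.8, -298.5, 29.1]
ee_rot: [0.001, 0.999, -0.003, 0.038]
contact_force: [15.7, 12.0, -8.8]
gripper_width: 14.8
```

Run:
```python
from h import *
go([489.7,-294.6,30],89.2);lean()
optics.get_image("top");j,_=optics.get_image("side");cv2.imwrite("pics/s9.png",j)
go([489.7,-294.6,30],89.2);lean()
```

```text
pos [ 489.8 -298.5   29.1] F [15.7 12.  -8.8] w 14.8 t 19.3 yaw 89.86 q [-0.27  0.5  -0.4  -0.03 -0.6  -1.28]
tool shift cm [ 0.    0.39 -0.09] turn 0.012 tilt 4.36
lean [ 0.0758 -0.0057] eff [-10.78 -42.4    7.19   5.8   -4.32   0.49]
pos [ 489.6 -298.4   29.3] F [10.9  9.8  2.1] w 14.7 t 19.4 yaw 89.85 q [-0.27  0.5  -0.4  -0.03 -0.6  -1.28]
tool shift cm [-0.02  0.38 -0.07] turn 0.011 tilt 4.4
lean [ 0.0765 -0.0056] eff [ -7.71 -36.71   7.07   4.13  -1.88   0.54]
```

Emit:
{"name": "send_rows", "arguments": {"steps": [[[0.8, -0.1, 0.35, 0.01, 0], [0.8, -0.1, 0.35, 0, 0]]]}}

```text
clock: 19.57
position: [490.0, -298.6, 28.9]
ee_rot: [0.004, 0.999, -0.005, 0.054]
contact_force: [9.4, 17.1, 16.1]
gripper_width: 14.9
```

Run:
```python
from h import *
go([489.7,-294.6,30],89.2);lean()
optics.get_image("top");j,_=optics.get_image("side");cv2.imwrite("pics/s10.png",j)
go([489.7,-294.6,30],89.2);lean()
g=[cv2.cvtColor(cv2.imread(f"pics/{n}.png"),cv2.COLOR_BGR2GRAY) for n in("s5","s6","s7m","s8","s9","s10")]
for a in g: print([int(np.argmin(np.gradient(cv2.GaussianBlur(a.astype(float),(0,0),.8)[255:275,u])))+255 for u in range(380,386)], a[262:292:3,350].tolist())
```

```text
pos [ 490.  -298.6   28.9] F [ 9.4 17.1 16.1] w 14.9 t 19.57 yaw 89.47 q [-0.28  0.49 -0.42 -0.04 -0.56 -1.27]
tool shift cm [ 0.02  0.4  -0.12] turn 0.005 tilt 6.25
lean [ 0.1083 -0.0109] eff [-11.03 -27.6    5.98   3.96  -0.37   0.19]
pos [ 490.  -298.6   28.9] F [ 9.6 14.8 12.8] w 14.9 t 19.67 yaw 89.45 q [-0.28  0.49 -0.42 -0.04 -0.56 -1.27]
tool shift cm [ 0.02  0.4  -0.12] turn 0.004 tilt 6.28
lean [ 0.1089 -0.011 ] eff [-10.34 -30.94   6.16   4.02  -0.85   0.33]
[262, 261, 262, 262, 258, 258] [157, 154, 154, 150, 121, 108, 95, 72, 74, 116]
[262, 262, 257, 258, 258, 258] [156, 153, 158, 152, 94, 99, 95, 74, 75, 116]
[262, 257, 258, 258, 258, 259] [155, 155, 155, 152, 88, 87, 87, 72, 72, 115]
[257, 258, 259, 259, 259, 259] [154, 158, 156, 156, 105, 98, 93, 74, 72, 117]
[257, 258, 258, 258, 258, 274] [221, 232, 168, 149, 78, 87, 87, 74, 70, 113]
[258, 258, 258, 264, 264, 274] [247, 247, 249, 171, 78, 88, 86, 73, 74, 117]
```

The x pushes have been tilting the tool, and its lean is now 0.11 rad, so the square isn't flat. Raising fast and lowering slowly removes that lean, so I'll back off, do that and re-seat the square.

Emit:
{"name": "send_rows", "arguments": {"steps": [[[-0.4, 0.6, -1, 0, 0], [0, 0.3, -3, 0, 0], [0, 0, -3.5, 0, 0], [0, 0, -3.5, 0, 0], [0, 0, -3.5, 0, 0], [0, 0, -3.5, 0, 0], [0, 0, 0, 0, 0]]]}}

```text
clock: 20.25
position: [471.9, -284.8, 212.1]
ee_rot: [0.004, 0.999, -0.004, 0.049]
contact_force: [1.7, -0.5, -1.6]
gripper_width: 15.0
```

```bash
python3 -c "
from h import *
go([498,-290,35],89.2);lean()"
```

```text
pos [ 471.9 -284.8  212.1] F [ 1.7 -0.5 -1.6] w 15.0 t 20.25 yaw 89.58 q [-0.26  0.23 -0.26 -0.02 -0.98 -1.31]
tool shift cm [-0.87 -0.37 17.88] turn 0.007 tilt 5.64
lean [ 0.0979 -0.0081] eff [ -0.26 -29.66  16.54   3.56  -0.59  -0.  ]
```

Emit:
{"name": "send_rows", "arguments": {"steps": [[[-0.1, 0, 0.6, 0, 0], [-0.1, 0, 0.6, 0, 0], [-0.1, 0, 0.6, 0, 0], [-0.1, 0, 0.6, 0, 0], [-0.1, 0, 0.6, 0, 0], [-0.1, 0, 0.6, 0, 0], [-0.1, 0, 0.6, 0, 0], [-0.1, 0, 0.6, 0, 0], [-0.1, 0, 0.6, 0, 0], [-0.1, 0, 0.6, 0, 0]]]}}

```text
clock: 21.08
position: [483.3, -283.5, 138.3]
ee_rot: [0.005, 0.999, -0.001, 0.041]
contact_force: [-0.5, -0.5, -3.5]
gripper_width: 14.9
```

```bash
python3 -c "
from h import *
go([498,-290,35],89.2);lean()"
```

```text
pos [ 483.3 -283.5  138.3] F [-0.5 -0.5 -3.5] w 14.9 t 21.08 yaw 89.44 q [-0.25  0.33 -0.33 -0.03 -0.84 -1.31]
tool shift cm [-0.63 -0.62 10.42] turn 0.004 tilt 4.68
lean [ 0.0816 -0.0018] eff [ -0.04 -35.82  17.31   3.9    0.1    0.  ]
```

Emit:
{"name": "send_rows", "arguments": {"steps": [[[-0.1, 0, -0.6, 0, 0], [0, 0, -0.6, 0, 0], [0, 0, -0.6, 0, 0], [0, 0, -0.6, 0, 0], [0, 0, -0.6, 0, 0], [0, 0, -0.6, 0, 0], [0, 0, -0.6, 0, 0], [0, 0, -0.6, 0, 0], [0, 0, -0.6, 0, 0], [0, 0, -0.6, 0, 0]]]}}

```text
clock: 21.92
position: [479.2, -283.5, 205.0]
ee_rot: [0.005, 0.999, -0.001, 0.042]
contact_force: [-0.8, -0.6, -3.3]
gripper_width: 14.8
```

```bash
python3 -c "
from h import *
go([498,-290,35],89.2);lean()"
```

```text
pos [ 479.2 -283.5  205. ] F [-0.8 -0.6 -3.3] w 14.8 t 21.92 yaw 89.44 q [-0.25  0.25 -0.25 -0.02 -0.99 -1.32]
tool shift cm [-0.46 -0.61 17.1 ] turn 0.004 tilt 4.79
lean [ 0.0834 -0.0024] eff [  0.   -32.96  18.93   4.31   0.33  -0.  ]
```

Emit:
{"name": "send_rows", "arguments": {"steps": [[[-0.1, 0, 0.6, 0, 0], [-0.1, 0, 0.6, 0, 0], [-0.1, 0, 0.6, 0, 0], [-0.1, 0, 0.6, 0, 0], [-0.1, 0, 0.6, 0, 0], [-0.1, 0, 0.6, 0, 0], [-0.1, 0, 0.6, 0, 0], [-0.1, 0, 0.6, 0, 0], [0, 0, -3, 0, 0], [0, 0, -3, 0, 0]]]}}

```text
clock: 22.75
position: [483.1, -281.5, 203.8]
ee_rot: [0.006, 0.999, 0.003, 0.032]
contact_force: [1.7, -0.4, -2.5]
gripper_width: 15.1
```

Emit:
{"name": "send_rows", "arguments": {"steps": [[[-0.1, 0, 0.6, 0, 0], [-0.1, 0, 0.6, 0, 0], [-0.1, 0, 0.6, 0, 0], [-0.1, 0, 0.6, 0, 0], [-0.1, 0, 0.6, 0, 0], [-0.1, 0, 0.6, 0, 0], [-0.1, 0, 0.6, 0, 0], [-0.1, 0, 0.6, 0, 0], [0, 0, -3, 0, 0], [0, 0, -3, 0, 0]]]}}

```text
clock: 23.58
position: [488.6, -280.4, 203.8]
ee_rot: [0.006, 1.0, 0.006, 0.024]
contact_force: [0.8, -0.7, -2.5]
gripper_width: 14.9
```

Emit:
{"name": "send_rows", "arguments": {"steps": [[[-0.1, 0, 0.6, 0, 0], [-0.1, 0, 0.6, 0, 0], [-0.1, 0, 0.6, 0, 0], [-0.1, 0, 0.6, 0, 0], [-0.1, 0, 0.6, 0, 0], [-0.1, 0, 0.6, 0, 0], [-0.1, 0, 0.6, 0, 0], [-0.1, 0, 0.6, 0, 0], [-0.1, 0, 0.6, 0, 0], [-0.1, 0, 0.6, 0, 0]]]}}

```text
clock: 24.42
position: [504.2, -280.6, 139.2]
ee_rot: [0.006, 1.0, 0.005, 0.025]
contact_force: [0.1, 0.6, -3.0]
gripper_width: 14.6
```

```bash
python3 -c "
from h import *
go([498,-290,35],89.2);lean()"
```

```text
pos [ 504.2 -280.6  139.2] F [ 0.1  0.6 -3. ] w 14.6 t 24.42 yaw 89.34 q [-0.24  0.37 -0.26 -0.03 -0.9  -1.33]
tool shift cm [ 1.13 -1.04 10.37] turn 0.002 tilt 2.92
lean [0.0502 0.0089] eff [ -0.04 -38.12  17.59   3.98   0.     0.  ]
```

Emit:
{"name": "send_rows", "arguments": {"steps": [[[0.1, -0.1, 0.7, 0, 0], [0.1, -0.1, 0.7, 0, 0], [0, -0.1, 0.7, 0, 0], [0, -0.1, 0.7, 0, 0], [0, -0.1, 0.7, 0, 0], [0, 0, 0.7, 0, 0], [0, 0, 0.7, 0, 0], [0, 0, 0.7, 0, 0], [0, 0, 0.6, 0, 0], [0, 0, 0.6, 0, 0]]]}}

```text
clock: 25.25
position: [506.2, -285.9, 63.7]
ee_rot: [0.006, 1.0, 0.004, 0.025]
contact_force: [-0.3, 0.2, -4.2]
gripper_width: 14.7
```

```bash
python3 -c "
from h import *
go([495,-292,35],89.2);lean()"
```

```text
pos [ 506.2 -285.9   63.7] F [-0.3  0.2 -4.2] w 14.7 t 25.25 yaw 89.34 q [-0.25  0.47 -0.33 -0.03 -0.73 -1.31]
tool shift cm [ 1.26 -0.65  2.8 ] turn 0.002 tilt 2.95
lean [0.0508 0.0084] eff [-4.000e-02 -4.075e+01  1.519e+01  3.440e+00 -0.000e+00 -0.000e+00]
```

Emit:
{"name": "send_rows", "arguments": {"steps": [[[0.3, -0.15, 0.6, 0, 0], [0.3, -0.15, 0.6, 0, 0], [0.2, -0.1, 0.6, 0, 0], [0, 0, 0.5, 0, 0], [0, 0, 0.4, 0, 0], [0, 0, 0.3, 0, 0], [0, 0, 0.3, 0, 0]]]}}

```text
clock: 25.83
position: [499.2, -290.1, 26.4]
ee_rot: [0.006, 1.0, 0.004, 0.025]
contact_force: [-0.8, 2.7, 10.8]
gripper_width: 14.8
```

```bash
python3 -c "
from h import *
go([490,-298.5,25.5],89.2);lean()"
```

```text
pos [ 499.2 -290.1   26.4] F [-0.8  2.7 10.8] w 14.8 t 25.83 yaw 89.35 q [-0.26  0.51 -0.37 -0.03 -0.64 -1.3 ]
tool shift cm [ 0.91 -0.85  0.03] turn 0.003 tilt 2.92
lean [0.0504 0.0081] eff [ -0.99 -37.4   11.66   2.57   0.5    0.08]
```

Contact is made. Next comes a flattening press.

Emit:
{"name": "send_rows", "arguments": {"steps": [[[0.1, 0, 0.6, 0, 0], [0.1, 0, 0.6, 0, 0]]]}}

```text
clock: 26.0
position: [501.3, -291.1, 25.3]
ee_rot: [0.002, 1.0, 0.002, 0.027]
contact_force: [-11.3, 9.0, 38.7]
gripper_width: 15.1
```

```bash
python3 -c "
from h import *
go([490,-298.5,25.5],89.2);lean()"
```

```text
pos [ 501.3 -291.1   25.3] F [-11.3   9.   38.7] w 15.1 t 26.0 yaw 89.73 q [-0.26  0.52 -0.37 -0.03 -0.64 -1.3 ]
tool shift cm [ 1.12 -0.75 -0.08] turn 0.009 tilt 3.11
lean [0.0542 0.0036] eff [ -0.79 -19.98  10.25   1.27   3.53   0.02]
```

Emit:
{"name": "send_rows", "arguments": {"steps": [[[0.3, -0.3, 0.05, 0, 0], [0.3, -0.3, 0.05, 0, 0], [0.3, -0.3, 0.1, 0, 0]]]}}

```text
clock: 26.25
position: [496.3, -298.7, 27.8]
ee_rot: [0.002, 0.999, 0.002, 0.033]
contact_force: [6.1, 21.4, 0.9]
gripper_width: 15.0
```

```bash
python3 -c "
from h import *
go([490,-298.5,25.5],89.2);lean()"
```

```text
pos [ 496.3 -298.7   27.8] F [ 6.1 21.4  0.9] w 15.0 t 26.25 yaw 89.73 q [-0.27  0.51 -0.37 -0.03 -0.63 -1.27]
tool shift cm [0.65 0.02 0.19] turn 0.009 tilt 3.75
lean [0.0653 0.0029] eff [-11.26 -39.85  13.15   7.59   0.32   0.56]
```

Emit:
{"name": "send_rows", "arguments": {"steps": [[[0.5, 0.1, 0.15, 0.01, 0], [0.5, 0, 0.15, 0, 0]]]}}

```text
clock: 26.42
position: [491.1, -298.0, 26.2]
ee_rot: [0.007, 0.999, 0.001, 0.038]
contact_force: [5.9, 5.0, 14.1]
gripper_width: 15.2
```

```bash
python3 -c "
from h import *
go([490,-298.5,25.5],89.2);lean()"
```

```text
pos [ 491.1 -298.    26.2] F [ 5.9  5.  14.1] w 15.2 t 26.42 yaw 89.19 q [-0.27  0.5  -0.39 -0.04 -0.61 -1.28]
tool shift cm [ 0.12 -0.05  0.06] turn -0.0 tilt 4.31
lean [0.0752 0.0005] eff [ -2.8  -31.14   7.11   2.    -0.92   0.1 ]
```

Emit:
{"name": "send_rows", "arguments": {"steps": [[[0.5, -0.05, 0.7, 0, 0]]]}}

```text
clock: 26.5
position: [491.9, -298.5, 24.9]
ee_rot: [0.005, 0.999, -0.001, 0.043]
contact_force: [-8.4, 31.4, 72.7]
gripper_width: 15.0
```

```bash
python3 -c "
from h import *
go([490,-298.5,25.5],89.2);lean()"
```

```text
pos [ 491.9 -298.5   24.9] F [-8.4 31.4 72.7] w 15.0 t 26.5 yaw 89.37 q [-0.28  0.5  -0.4  -0.04 -0.59 -1.28]
tool shift cm [ 0.19  0.   -0.07] turn 0.003 tilt 4.9
lean [ 0.0853 -0.0025] eff [-12.92  -1.26   2.44   2.63   4.05   0.2 ]
```

Emit:
{"name": "send_rows", "arguments": {"steps": [[[0.4, 0.05, 0.15, 0, 0]]]}}

```text
clock: 26.58
position: [491.7, -298.2, 26.3]
ee_rot: [0.005, 0.999, -0.002, 0.047]
contact_force: [3.1, -0.2, -4.6]
gripper_width: 14.8
```

```bash
python3 -c "
from h import *
go([490,-298.5,25.5],89.2);lean()"
```

```text
pos [ 491.7 -298.2   26.3] F [ 3.1 -0.2 -4.6] w 14.8 t 26.58 yaw 89.43 q [-0.27  0.5  -0.4  -0.04 -0.58 -1.27]
tool shift cm [ 0.18 -0.03  0.06] turn 0.004 tilt 5.39
lean [ 0.0937 -0.0047] eff [ -0.46 -40.92  12.63   3.31  -0.86   0.29]
```

Emit:
{"name": "send_rows", "arguments": {"steps": [[[0.6, -0.15, 0.25, 0, 0]]]}}

```text
clock: 26.67
position: [491.6, -298.7, 26.2]
ee_rot: [0.005, 0.999, -0.003, 0.053]
contact_force: [13.1, 23.5, 7.2]
gripper_width: 14.4
```

Run:
```python
from h import *
go([490,-298.5,25.5],89.2);lean()
for k in range(4): j,_=optics.get_image("side")
cv2.imwrite("pics/s11.png",j)
go([490,-298.5,25.5],89.2);lean()
```

```text
pos [ 491.6 -298.7   26.2] F [13.1 23.5  7.2] w 14.4 t 26.67 yaw 89.42 q [-0.28  0.49 -0.41 -0.04 -0.56 -1.27]
tool shift cm [0.16 0.01 0.05] turn 0.004 tilt 6.12
lean [ 0.1064 -0.0062] eff [-15.19 -32.58   6.92   6.13  -1.22   0.3 ]
pos [ 491.6 -298.5   26.2] F [ 7.9 15.2 11.6] w 15.0 t 26.87 yaw 89.46 q [-0.28  0.49 -0.41 -0.04 -0.56 -1.27]
tool shift cm [0.17 0.   0.05] turn 0.005 tilt 6.04
lean [ 0.1051 -0.0061] eff [ -9.13 -32.32   8.02   4.45  -0.4    0.41]
```

Emit:
{"name": "send_rows", "arguments": {"steps": [[[0.4, 0.05, 0.6, 0, 0]]]}}

```text
clock: 26.95
position: [492.7, -298.2, 24.9]
ee_rot: [0.003, 0.998, -0.004, 0.056]
contact_force: [-14.5, 8.6, 56.9]
gripper_width: 14.7
```

Run:
```python
from h import *
go([490,-298.5,25.5],89.2);lean()
```

```text
pos [ 492.7 -298.2   24.9] F [-14.5   8.6  56.9] w 14.7 t 26.95 yaw 89.63 q [-0.28  0.5  -0.41 -0.04 -0.55 -1.27]
tool shift cm [ 0.27 -0.03 -0.09] turn 0.007 tilt 6.49
lean [ 0.1128 -0.0088] eff [ 0.36 -9.35  6.71  0.28  3.73  0.38]
```

Emit:
{"name": "send_rows", "arguments": {"steps": [[[0.5, 0.0, 0.3, 0, 0]]]}}

```text
clock: 27.03
position: [492.5, -298.4, 25.4]
ee_rot: [0.002, 0.998, -0.006, 0.061]
contact_force: [4.3, 7.1, 12.1]
gripper_width: 14.9
```

Run:
```python
from h import *
go([490,-298.5,25.5],89.2);lean()
```

```text
pos [ 492.5 -298.4   25.4] F [ 4.3  7.1 12.1] w 14.9 t 27.03 yaw 89.7 q [-0.28  0.49 -0.42 -0.04 -0.54 -1.26]
tool shift cm [ 0.25 -0.01 -0.04] turn 0.009 tilt 7.03
lean [ 0.1219 -0.0113] eff [-4.460e+00 -3.173e+01  9.130e+00  3.480e+00  3.000e-02  4.500e-01]
```

Emit:
{"name": "send_rows", "arguments": {"steps": [[[0.8, -0.05, 0.2, 0.005, 0]]]}}

```text
clock: 27.12
position: [492.1, -298.7, 26.3]
ee_rot: [0.004, 0.998, -0.007, 0.069]
contact_force: [16.4, 18.5, 4.3]
gripper_width: 14.7
```

Run:
```python
from h import *
go([490,-298.5,25.5],89.2);lean()
Ds=[];Is=[]
for k in range(10): j,d=optics.get_image("side"); Ds.append(d);Is.append(j)
go([490,-298.5,25.5],89.2);lean();print(np.round(arm.read_state()["wrist_torque"],2))
j=np.mean(Is,0).astype(np.uint8); cv2.imwrite("pics/s12.png",j)
P=cloud("side",np.median(Ds,0)); np.save("P12.npy",P)
c=cv2.resize(j[240:292,318:398],(800,520),interpolation=cv2.INTER_LANCZOS4); cv2.imwrite("pics/c12.png",cv2.convertScaleAbs(c,alpha=1.4,beta=10))
```

```text
pos [ 492.1 -298.7   26.3] F [16.4 18.5  4.3] w 14.7 t 27.12 yaw 89.44 q [-0.28  0.49 -0.43 -0.05 -0.52 -1.26]
tool shift cm [0.22 0.02 0.05] turn 0.004 tilt 7.95
lean [ 0.1375 -0.0144] eff [-13.24 -33.74   5.51   5.    -2.2    0.32]
pos [ 492.1 -298.6   26.3] F [ 7.7 13.5 12.1] w 14.6 t 27.62 yaw 89.48 q [-0.28  0.49 -0.43 -0.05 -0.52 -1.26]
tool shift cm [0.22 0.   0.05] turn 0.005 tilt 7.89
lean [ 0.1365 -0.0142] eff [ -8.84 -30.98   6.54   3.91  -0.85   0.38]
[ 4.51 -2.38  0.24]
```

View pics/c12.png

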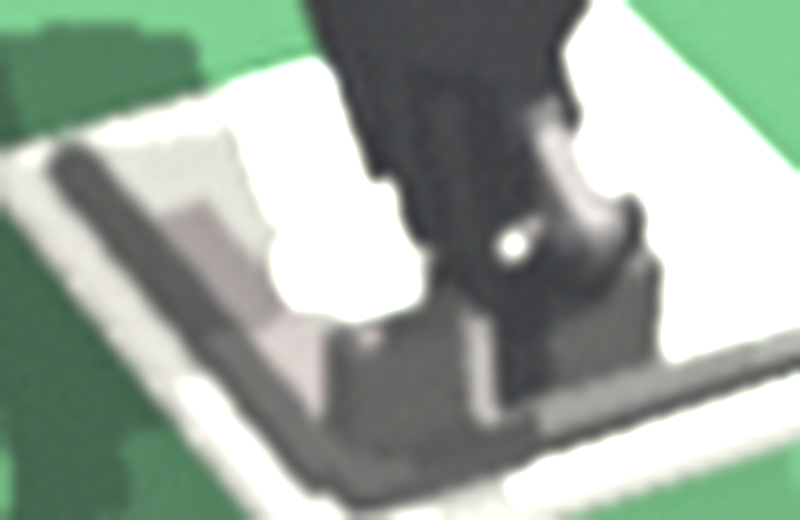

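Run:
```python
from h import *
for n in("P7","P12"):
    P=np.load(n+".npy"); print(n)
    for a,b,c,d in((352,360,272,284),(376,384,266,276)):
        for v in range(c,d,1): print(v,[tuple(P[v,u].round(0).astype(int)) if np.isfinite(P[v,u,0]) else None for u in range(a,b,2)])
```

```text
P7
272 [(np.int64(453), np.int64(-293), np.int64(53)), (np.int64(457), np.int64(-296), np.int64(54)), (np.int64(462), np.int64(-298), np.int64(53)), (np.int64(466), np.int64(-300), np.int64(54))]
273 [(np.int64(451), np.int64(-296), np.int64(53)), (np.int64(456), np.int64(-298), np.int64(52)), (np.int64(460), np.int64(-301), np.int64(54)), (np.int64(464), np.int64(-303), np.int64(53))]
274 [(np.int64(450), np.int64(-298), np.int64(51)), (np.int64(453), np.int64(-303), np.int64(54)), (np.int64(458), np.int64(-304), np.int64(53)), (np.int64(462), np.int64(-307), np.int64(54))]
275 [(np.int64(448), np.int64(-302), np.int64(52)), (np.int64(452), np.int64(-305), np.int64(53)), (np.int64(456), np.int64(-308), np.int64(53)), (np.int64(462), np.int64(-307), np.int64(51))]
276 [(np.int64(447), np.int64(-303), np.int64(50)), (np.int64(451), np.int64(-307), np.int64(52)), (np.int64(456), np.int64(-308), np.int64(51)), (np.int64(462), np.int64(-307), np.int64(48))]
277 [(np.int64(448), np.int64(-303), np.int64(47)), (np.int64(452), np.int64(-306), np.int64(47)), (np.int64(457), np.int64(-307), n
[... 6705 characters left out ...]
int64(-307), np.int64(39)), (np.int64(526), np.int64(-309), np.int64(38)), (np.int64(533), np.int64(-308), np.int64(35))]
273 [(np.int64(514), np.int64(-308), np.int64(39)), (np.int64(521), np.int64(-308), np.int64(36)), (np.int64(527), np.int64(-308), np.int64(34)), (np.int64(533), np.int64(-308), np.int64(33))]
274 [(np.int64(515), np.int64(-307), np.int64(35)), (np.int64(521), np.int64(-308), np.int64(33)), (np.int64(526), np.int64(-309), np.int64(32)), (np.int64(533), np.int64(-308), np.int64(29))]
275 [(np.int64(515), np.int64(-308), np.int64(32)), (np.int64(521), np.int64(-309), np.int64(31)), (np.int64(527), np.int64(-308), np.int64(28)), (np.int64(535), np.int64(-306), np.int64(24))]
```

```bash
cat > pitch.py <<'E'
from h import *
def pitch(P):
    # top-edge height at near and far end: highest outer-face point (y<-300), interpolated over columns
    for a,b in((353,361),(380,389)):
        o=[]
        for u in range(a,b):
            q=[P[v,u] for v in range(255,285) if -312<P[v,u,1]<-303.5 and 20<P[v,u,2]<62 and 445<P[v,u,0]<545]
            if q: m=max(q,key=lambda p:p[2]); o.append((int(m[0]),int(m[1]),round(float(m[2]),1)))
        print(o)
    m=(P[...,0]>450)&(P[...,0]<470)&(P[...,1]>-302)&(P[...,1]<-290)&(P[...,2]>46)&(P[...,2]<60); print("near top",np.median(P[m][:,2]).round(2))
    m=(P[...,0]>522)&(P[...,0]<540)&(P[...,1]>-304)&(P[...,1]<-288)&(P[...,2]>46)&(P[...,2]<64); print("far top",m.sum(),P[m].round(1).tolist()[:12])
if __name__=="__main__":
    pitch(np.load("P7.npy")); pitch(np.load("P12.npy"))
E
python3 pitch.py
```

```text
[(447, -307, 53.5), (451, -304, 52.7), (454, -305, 52.0), (455, -307, 53.3), (460, -304, 55.3), (462, -306, 53.5), (466, -304, 53.3), (468, -305, 53.6)]
[(526, -307, 46.9), (527, -308, 50.5), (531, -307, 51.6), (533, -308, 54.7), (536, -308, 56.5), (542, -308, 22.4), (543, -310, 24.0)]
near top 53.39
far top 0 []
[(448, -306, 52.2), (451, -305, 53.6), (453, -306, 53.8), (456, -306, 51.8), (459, -305, 53.5), (461, -306, 53.8), (466, -303, 53.0), (469, -304, 52.6)]
[(525, -307, 53.9), (528, -306, 55.0), (532, -305, 56.4), (535, -305, 55.3), (536, -307, 55.8), (541, -309, 23.5)]
near top 52.82
far top 2 [[535.1, -301.2, 55.2], [537.5, -302.1, 55.0]]
```

Averaged depth puts the stock's far top edge about 2.4 mm above its near one, a pitch of about 0.03 rad. That is too close to the 0.04 limit. I'll flatten again, then do the final push with more down-force.

Emit:
{"name": "send_rows", "arguments": {"steps": [[[0.5, 0, 0.6, 0, 0]]]}}

```text
clock: 27.7
position: [493.4, -298.5, 24.8]
ee_rot: [0.003, 0.997, -0.008, 0.073]
contact_force: [-12.9, 14.4, 56.1]
gripper_width: 14.9
```

Run:
```python
from h import *
go([490,-298.5,25.5],89.2);lean()
```

```text
pos [ 493.4 -298.5   24.8] F [-12.9  14.4  56.1] w 14.9 t 27.7 yaw 89.62 q [-0.28  0.49 -0.43 -0.05 -0.5  -1.26]
tool shift cm [ 0.32 -0.   -0.12] turn 0.007 tilt 8.46
lean [ 0.1461 -0.0167] eff [-3.58 -7.03  7.51  1.75  3.57  0.37]
```

Emit:
{"name": "send_rows", "arguments": {"steps": [[[0.8, -0.05, 0.5, 0.005, 0]]]}}

```text
clock: 27.78
position: [493.6, -298.8, 24.8]
ee_rot: [0.004, 0.997, -0.01, 0.081]
contact_force: [6.4, 22.7, 34.4]
gripper_width: 14.9
```

Run:
```python
from pitch import *
go([490,-298.5,25.5],89.2);lean()
Ds=[optics.get_image("side")[1] for k in range(10)]
go([490,-298.5,25.5],89.2);lean()
P=cloud("side",np.median(Ds,0)); np.save("P13.npy",P); pitch(P)
```

```text
pos [ 493.6 -298.8   24.8] F [ 6.4 22.7 34.4] w 14.9 t 27.78 yaw 89.48 q [-0.28  0.48 -0.44 -0.05 -0.48 -1.26]
tool shift cm [ 0.34  0.02 -0.13] turn 0.005 tilt 9.33
lean [ 0.1609 -0.02  ] eff [-12.05 -21.76   4.88   3.84  -0.36   0.33]
pos [ 493.6 -298.7   24.8] F [ 3.6 16.3 26.3] w 15.2 t 28.28 yaw 89.48 q [-0.28  0.48 -0.44 -0.05 -0.48 -1.26]
tool shift cm [ 0.34  0.02 -0.13] turn 0.005 tilt 9.35
lean [ 0.1613 -0.0201] eff [ -9.28 -23.41   5.83   3.29   0.35   0.35]
[(449, -304, 53.2), (450, -306, 54.2), (453, -306, 53.2), (458, -303, 52.8), (460, -304, 52.4), (462, -306, 53.4), (465, -306, 52.5), (469, -303, 51.7)]
[(525, -306, 53.0), (530, -304, 52.8), (531, -306, 53.7), (534, -307, 53.6), (537, -307, 52.5), (541, -309, 24.1), (544, -310, 23.7)]
near top 52.55
far top 5 [[538.1, -297.1, 51.3], [539.1, -300.0, 53.0], [534.7, -302.1, 52.8], [537.1, -303.1, 52.7], [539.5, -303.9, 52.5]]
```

It's flat now: near top 52.6 mm, far top 52.8 mm. The push on the short rail is too weak for certainty, so I'll do one more row with more x and moderate down-force.

Emit:
{"name": "send_rows", "arguments": {"steps": [[[1.0, 0.05, 0.35, 0.005, 0]]]}}

```text
clock: 28.37
position: [493.3, -298.8, 25.5]
ee_rot: [0.004, 0.996, -0.012, 0.09]
contact_force: [10.8, 9.4, 14.3]
gripper_width: 14.8
```

Run:
```python
from pitch import *
go([490,-298.5,25.5],89.2);lean()
Ds=[optics.get_image("side")[1] for k in range(10)]
go([490,-298.5,25.5],89.2);lean()
P=cloud("side",np.median(Ds,0)); np.save("P14.npy",P); pitch(P)
# blade z along its length
for y0 in(-285,-265,-245,-225):
    m=(P[...,0]>453)&(P[...,0]<466)&(P[...,1]>y0)&(P[...,1]<y0+20)&(P[...,2]>5)&(P[...,2]<40); print("blade",y0,m.sum(),np.median(P[m][:,2]).round(1))
```

```text
pos [ 493.3 -298.8   25.5] F [10.8  9.4 14.3] w 14.8 t 28.37 yaw 89.38 q [-0.28  0.48 -0.46 -0.06 -0.46 -1.25]
tool shift cm [ 0.33  0.02 -0.06] turn 0.003 tilt 10.42
lean [ 0.1792 -0.025 ] eff [ -7.73 -28.66   4.66   2.67  -1.73   0.22]
pos [ 493.3 -298.8   25.5] F [ 8.1 13.5 19.9] w 15.2 t 28.87 yaw 89.36 q [-0.28  0.48 -0.46 -0.06 -0.46 -1.25]
tool shift cm [ 0.32  0.02 -0.06] turn 0.003 tilt 10.43
lean [ 0.1793 -0.0249] eff [ -8.63 -26.34   4.69   2.87  -0.69   0.26]
[(449, -304, 53.2), (452, -304, 52.3), (454, -304, 51.7), (458, -303, 52.8), (460, -304, 52.8), (462, -305, 52.6), (466, -303, 52.7), (468, -305, 54.0)]
[(526, -304, 54.4), (528, -306, 54.9), (533, -304, 54.8), (535, -304, 54.3), (538, -305, 54.4), (542, -308, 22.6), (544, -309, 22.8)]
near top 52.6
far top 5 [[538.0, -296.8, 54.3], [533.7, -298.9, 54.1], [535.4, -300.8, 54.8], [537.8, -301.7, 54.6], [531.2, -302.7, 54.5]]
blade -285 11 20.3
blade -265 23 19.8
blade -245 28 19.7
blade -225 26 19.8
```

Run:
```python
from h import *
j=np.mean([optics.get_image("side")[0] for k in range(6)],0).astype(np.uint8); cv2.imwrite("pics/s14.png",j)
def edge(n):
    g=cv2.imread(f"pics/{n}.png").astype(float)[...,2]; o=[]
    for v in range(275,281):
        r=g[v,345:358]; d=-np.gradient(r); k=slice(max(0,np.argmax(d)-2),np.argmax(d)+3); o.append(345+np.sum(np.arange(13)[k]*d[k])/d[k].sum())
    return np.round(o,2)
for n in("s5","s6","s7m","s10","s12","s14"): print(n,edge(n),np.mean(edge(n)).round(2))
P=np.load("P14.npy"); 
go([490,-298.5,25.5],89.2);lean(); print(proj("side",[[449,-290,40],[451,-290,40]]))
```

```text
s5 [350.35 350.19 350.18 350.6  351.05 352.3 ] 350.78
s6 [349.74 349.85 349.88 350.24 350.85 352.25] 350.47
s7m [349.3  349.56 349.71 350.01 350.56 351.54] 350.11
s10 [349.27 349.36 349.61 349.99 350.46 351.17] 349.98
s12 [349.67 349.82 349.93 350.25 350.91 352.08] 350.44
s14 [349.79 349.86 349.93 350.3  351.01 352.01] 350.48
pos [ 493.3 -298.8   25.5] F [ 7.5 12.9 20.4] w 14.6 t 29.17 yaw 89.37 q [-0.28  0.48 -0.46 -0.06 -0.46 -1.25]
tool shift cm [ 0.32  0.02 -0.06] turn 0.003 tilt 10.43
lean [ 0.1793 -0.0249] eff [ -8.63 -26.34   4.69   2.87  -0.69   0.26]
[[349.63823029 275.92342911]
 [350.34059495 275.69419458]]
```

The stock's near edge has stopped at the same pixel (350.45 ± 0.03) after three separate pushes, so it is bearing on the short rail. The forces are holding steady, so I'm handing in.

```bash
python3 -c "
from h import *
print(job.job_done())"
```

```text
the job is handed in; nothing more can be done
None
```

I opened the lid to its stop, took the square out of the case, laid it on the plate and pressed it into the rail corner. I handed in at about 29 s, still gripping and pressing; the hand-in gives no verdict.

**Last checks that looked good:**
- **Lid and eyepiece:** the lid was open and the eyepiece undisturbed in the last view of the case, at about 18 s. I did not look at the case again after that.
- **Grip:** the fingers were closed on the stock at 14.6–15.2 mm.
- **Push:** the wrist force held steady at about 7.5 N in x, 13 N in y and 20 N down.
- **Seating:** the blade lay along the short rail and the stock against the long rail. The stock's near edge stopped at the same image position after three separate pushes.

**Weak or disagreeing points:**
- **Pitch:** the stock's far end stood about 2 mm high, a tilt of about 0.025 rad against the 0.04 limit.
- **Short-rail force:** I could only infer this. It was at least about 4 N at the peak of the last push, but friction could account for most of the steady x force.
- **Stop position:** the square stopped about 4 mm further in y than my camera estimate of the long rail. The side view was also 1.5–2 px off, for square and rails alike.
- **Tool tilt:** pushing in x kept tilting the tool, to about 10° at the end. I had to lift off and re-seat the square once and press it flat several times.
- **Peak force:** the first touchdown reached 90 N, under the 120 N limit.

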